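Load the light-curing unit with printed brace parts and set its sunken lamp knob

ROBOT

A 6-joint arm with a two-finger parallel gripper is mounted at the origin on the work surface. World frame = base frame: x ahead of the robot, y to its left, z up, the work surface at z = 0. Lengths are in m, angles in degrees, forces in N, time in s.
With the tool pointing down it reaches from about 0.3 to 0.75 m from the base axis. Payload 8.5 kg.
Tool frame: the origin (TCP) lies on the centre line of the jaws, within the pads' length; the fingertips stand 11 mm ahead of it and the grasp point (between the pads) lies 8 mm behind it; z points along the fingers, y is the line along which they close (so a half turn about z gives the same grasp; the last joint's range is limited). The gripper opens to 85 mm and grips with 20 to 120 N. Pads are 22 mm wide; open, the fingers measure 114 mm over their backs; the gripper's body (76 mm by 85 mm) begins 54 mm behind the grasp point. The pads swing forward as they close: fully open they stand 13 mm farther back than shut.
Start: joints at [64.555, 21.807, 74.336, -0, 83.858, -12.336], TCP at [0.125, 0.536, 0.242] pointing down, gripper open.
Joint ranges: [-178.18, 178.18], [-50.72, 133.34], [12.68, 142.11], [-81.47, 261.47], [9.98, 163.14], [-165.26, 165.26]. Speed limits (degrees/s): [136.94, 136.94, 180, 180, 180, 180].

INTERFACE

Orientations are given as a 3x3 rotation matrix whose columns are the frame's x, y, z axes.
In Python, from rig import env gives the robot as it stands.
- The arm moves only by the shell command python3 nudge.py 'ROWS' [FORCE]. ROWS is a JSON list that holds a single list of rows (three levels of brackets), with 1 to 10 rows, each of 5 numbers: dx, dy, dz in m, then a turn about the tool's z in degrees, then the finger opening in m; each row shifts and turns the commanded pose from where the row before left it, along the tool's axes as they then stand; what a row does not reach is not made up. A row lasts 1/10 s, in which the tool goes at most 0.05 m and 8.59 degrees, less where a joint would pass 70% of its speed; a pose out of reach is approached as far as the arm can. The fingers move at their own pace and stop on an object; FORCE is the grip in N (left out, the last holds). Time passes only in rows, so rows that do not move let the fingers close. It prints the time, the measured TCP pose, the force, the opening and the grip force at its end. Input that does not fit is refused with a message, and nothing moves.
- env.observe(): the state, without advancing time (a new reading comes with each control period).
- env.get_image(name): name is "scene" or "top" or "wrist"; returns a dict with "pixels" (420x560x3 uint8, red, green, blue), "K" (3x3 intrinsics, pixels), "extrinsics" (4x4, takes a point from world to camera coordinates). Camera axes: x right, y down, z forward; pixel columns grow to the right and rows downward; lengths in m; the calibration is good to about 2 mm. A picture is of the moment at which its call begins. There is no depth.
- env.close_job(): hands the job in; it is judged then, once.
The state is a dict: "time_s": time; "q": joint angles; "qvel": joint speeds; "joint_efforts": joint torques, N m; "position": TCP position; "tool_rot": TCP orientation; "ft_force": force on the tool from outside, world axes, zero at the start; "wrist_torque": the same for the moment, N m; "grip_width": finger opening in m; "gripper_force": force on a finger pad.
Only numpy, scipy, OpenCV 4.12 (cv2) and the standard library are available. Lean on these libraries where they do the work, as an engineer would, in place of code of your own. Each camera call takes 0.05 s, during which the arm holds its last target. There are 200 camera calls.

TASK

The lamp of the light-curing unit is still on: turn its sunken knob right down to off, draw the tray fully out, and set every brace part lying on the bench into the nest of its own outline, flat on the nest floor. Then slide the tray fully home under the hood and turn the lamp up so that the knob's pointer stands at the long mid-scale mark. The lamp must never be on while the tray is out, and leave the mug and the glue bottle standing.

Things in the scene. Friction and masses are not known exactly. Their poses are not given: they have to be found in the camera images.
- curer: Light-curing unit, a white hood 200 mm deep (x), 340 mm wide (y) and 150 mm high, fixed to the bench. Origin at bench height below the middle of the hood's front edge; x points from the front into the hood, y to the left, z up. The slot under the hood is 85 mm high.
- tray (a joint): How far the tray is drawn out of the hood, in m: 0 fully home, 0.165 fully out at its stop. It slides along the curer's -x as it opens and stays where it is left (about 2 N of friction). Its aluminium plate is 290 mm wide; its upper face lies 20 mm above the bench and carries a grey insert 10 mm thick with four nests side by side.
- pull (a point): Middle of the top of the tray's pull: an upright black post, 22 mm in diameter, 55 mm tall (from 20 to 75 mm above the bench), on a tongue at the front of the tray. It rides with the tray; axes as the curer's. The hood's front is 63 mm behind the post when the tray is home (measured from its axis).
- nest_bar (a point): Centre of the nest floor for the bar: a slot 102 mm long (x) and 36 mm wide, 10 mm deep, second from the left. Rides with the tray; axes as the curer's: a seated part's x axis runs along this x (3 mm play all round).
- nest_disc (a point): Centre of the nest floor for the disc: a round nest 66 mm in diameter, 10 mm deep, leftmost. Rides with the tray; axes as the curer's.
- nest_tee (a point): Point of the nest floor where the tee's origin belongs: a T-shaped nest, 10 mm deep, head towards +x (the hood), third from the left, 3 mm play all round. Rides with the tray; axes as the curer's.
- nest_wedge (a point): Point of the nest floor where the wedge's origin belongs: a tapered nest, 10 mm deep, wide end towards +x (the hood), rightmost, 3 mm play all round. Rides with the tray; axes as the curer's.
- bar: Brace hinge bar: foot an oblong with round ends, 96 mm long (x), 30 mm wide, 14 mm thick; either way round fits. On it stands an upright lug 44 mm long (x), 14 mm thick (y), 26 mm tall, centred on the origin; 40 mm high in all, about 90 g, beige resin. Origin at the underside below the lug, z up. Absent (None) in some runs.
- disc: Round pad: foot a disc 60 mm in diameter, 14 mm thick; fits its nest at any yaw. On it stands an upright lug 44 mm long (x), 14 mm thick (y), 26 mm tall, centred on the origin; 40 mm high in all, about 90 g, beige resin. Origin at the underside below the lug, z up. Absent (None) in some runs.
- tee: T-shaped stirrup: foot 14 mm thick, a head 26 mm by 60 mm at the +x end (x from 14 to 40 mm) and a stem 30 mm wide (x from -40 to 14 mm). On it stands an upright lug 44 mm long (x), 14 mm thick (y), 26 mm tall, centred on the origin; 40 mm high in all, about 90 g, beige resin. Origin at the underside below the lug, z up. Absent (None) in some runs.
- wedge: Tapered heel piece: foot 14 mm thick, a trapezium 80 mm long (x from -40 to 40 mm), 56 mm wide at +x and 32 mm at -x. On it stands an upright lug 44 mm long (x), 14 mm thick (y), 26 mm tall, centred on the origin; 40 mm high in all, about 90 g, beige resin. Origin at the underside below the lug, z up. Absent (None) in some runs.
- supply: Lamp supply, a grey box 150 mm (x) by 140 mm (y), 80 mm high, fixed to the bench. Origin at the middle of its underside, z up. In its top, centred, is a round well 92 mm in diameter, 35 mm deep, holding the knob; white marks round it: a small ring for off (135 degrees counter-clockwise from its +x), a long mark at +x, short ticks elsewhere.
- dial_top (a point): Middle of the top of the knob, on its axis, 71 mm above the bench and 9 mm below the top of the box; axes as the supply's. The knob is a round black grip 36 mm in diameter and 26 mm tall on the floor of the well, so a finger has 28 mm between knob and wall: do not open the gripper fully there.
- dial (a joint): Angle of the lamp knob in rad: 0 off (pointer at the ring mark, at its stop), growing as it turns clockwise seen from above, 2.356 with the white pointer at the long mark (towards the supply's +x), 4.712 full. It stays where it is left (friction 0.05 N m). The lamp counts as on above 0.25 rad.
- mug: White mug with a handle, 80 mm across, 90 mm tall, standing left of the parts. Origin at the middle of its underside. Leave it standing.
- glue: Glue bottle with a red cap, 60 mm across, 150 mm tall, standing behind the supply. Origin at the middle of its underside. Leave it standing.

How it is judged (in metres and radians):
On the way, in this order (a step that is already met when the one before it is completed fails the run):
1. the lamp is turned off (value of joint dial below 0.12 rad), for 0.2 s.
2. the tray is drawn out with the lamp off (value of joint tray above 0.13 m and value of joint dial below 0.12 rad), for 0.2 s.
3. every part lies flat in its own nest, on the drawn tray, and is let go (horizontal distance between bar and nest_bar below 0.007 m and z of bar in the frame of nest_bar below 0.004 m and angle between each of bar, disc, tee, wedge's own z axis and vertical below 0.08 rad and horizontal distance between disc and nest_disc below 0.007 m and z of disc in the frame of nest_disc below 0.004 m and horizontal distance between tee and nest_tee below 0.007 m and z of tee in the frame of nest_tee below 0.004 m and horizontal distance between wedge and nest_wedge below 0.007 m and z of wedge in the frame of nest_wedge below 0.004 m and value of joint tray above 0.13 m and contact force between each of bar, disc, tee, wedge and the fingers below 0.3 N), for 0.3 s.
4. the loaded tray is slid home with the lamp off (horizontal distance between bar and nest_bar below 0.007 m and z of bar in the frame of nest_bar below 0.004 m and angle between each of bar, disc, tee, wedge's own z axis and vertical below 0.08 rad and horizontal distance between disc and nest_disc below 0.007 m and z of disc in the frame of nest_disc below 0.004 m and horizontal distance between tee and nest_tee below 0.007 m and z of tee in the frame of nest_tee below 0.004 m and horizontal distance between wedge and nest_wedge below 0.007 m and z of wedge in the frame of nest_wedge below 0.004 m and value of joint tray below 0.006 m and value of joint dial below 0.12 rad), for 0.2 s.
5. the knob's pointer stands at the long mark (value of joint dial between 2.196 and 2.516 rad and value of joint tray below 0.006 m), for 0.2 s.
At the end, for the whole second after the job is handed in: Every part present lies in the nest of its outline (within 7 mm of its place, less than 4 mm above the nest floor, tilted less than 0.08 rad) at rest, the tray is home to within 6 mm and the knob stands within 0.16 rad of the long mark (all of step 5 and horizontal distance between bar and nest_bar below 0.007 m and z of bar in the frame of nest_bar below 0.004 m and angle between each of bar, disc, tee, wedge's own z axis and vertical below 0.08 rad and horizontal distance between disc and nest_disc below 0.007 m and z of disc in the frame of nest_disc below 0.004 m and horizontal distance between tee and nest_tee below 0.007 m and z of tee in the frame of nest_tee below 0.004 m and horizontal distance between wedge and nest_wedge below 0.007 m and z of wedge in the frame of nest_wedge below 0.004 m and linear speed of each of bar, disc, tee, wedge below 0.02 m/s); the robot touches nothing.
It fails at once if the lamp is on (knob above 0.25 rad) while the tray is out by more than 30 mm (value of joint tray above 0.03 m and value of joint dial above 0.25 rad).
It fails at once if the mug or the glue bottle is knocked over (angle between any of mug, glue's own z axis and vertical above 0.6 rad).
Of bar, disc, tee, wedge only 2 to 4 are there at a start; the rules pass over those that are not, and their reading is None.
At some moment in a run one of bar, disc, tee, wedge may be knocked a few centimetres aside while the robot is not near it.
Once in a run the grip may slacken for a moment while it holds something.
It also fails if it takes over 210 s, if anything falls off the work surface, if the arm or the gripper's body presses on something with over 40 N, if the wrist force passes 120 N, or if a joint passes its speed limit or range.

## Working session

There is one attempt and no reset: what is moved stays moved. The work goes in short steps, Python scripts to look and compute and a shell command to move; the robot and the scene stay as the last step left them, time stands still between calls to the robot, and variables do not carry over. Pictures are saved under pics/ and viewed, at most 14 in all, crops included, and the job is handed in when it is done.

```bash
ls; mkdir -p pics
python3 - <<'E'
from rig import env
import cv2
s=env.observe(); print(s)
for n in ("scene","top"):
    im=env.get_image(n); cv2.imwrite(f"pics/{n}0.png",im["pixels"][:,:,::-1]); print(n,im["K"],im["extrinsics"])
E
```

```text
nudge.py
pics
rig.py
{'time_s': 0.0, 'q': array([ 6.45542103e+01,  2.18390968e+01,  7.43859791e+01,  8.95897317e-04,
        8.38610624e+01, -1.23341077e+01]), 'qvel': array([-0.00933004, -0.02180069, -0.05058715, -0.07448092, -0.1095485 ,
        0.01074086]), 'joint_efforts': array([ 1.02076989e-03, -4.48457873e+01, -2.31274974e+01, -1.28283295e-04,
        4.70937928e-03, -3.61547634e-06]), 'position': array([0.1246182 , 0.53538784, 0.24172232]), 'tool_rot': array([[-9.73929242e-01,  2.26851042e-01, -6.59982952e-04],
       [ 2.26851753e-01,  9.73928364e-01, -1.35087494e-03],
       [ 3.36328729e-04, -1.46537489e-03, -9.99998870e-01]]), 'ft_force': array([-0.09403109,  0.07587929, -0.41093877]), 'wrist_torque': array([0.01437917, 0.00995995, 0.03642173]), 'gripper_force': 0.0, 'grip_width': 0.08572913523892864}
scene [[404.91533961   0.         274.72458724]
 [  0.         404.91533961 208.74935081]
 [  0.           0.           1.        ]] [[ 0.69333181  0.72057347  0.00805442 -0.48862433]
 [ 0.63212974 -0.60278944 -0.48688487 -0.31222948]
 [-0.3459812   0.34266421 -0.87342902  1.26302704]
 [ 0.          0.          0.          1.        ]]
top [[419.07869863   0.         277.7667825 ]
 [  0.         419.07869863 210.57148247]
 [  0.           0.           1.        ]] [[ 0.00698607 -0.99992532 -0.01002749  0.07635063]
 [-0.9827768  -0.00501376 -0.18472852  0.61771021]
 [ 0.18466445  0.01114531 -0.98273843  1.26608943]
 [ 0.          0.          0.          1.        ]]
```
View pics/scene0.png

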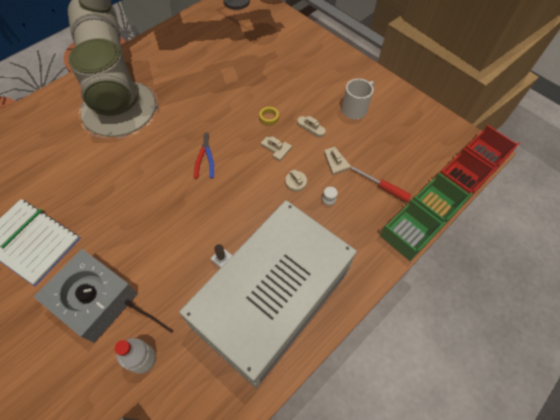

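View pics/top0.png

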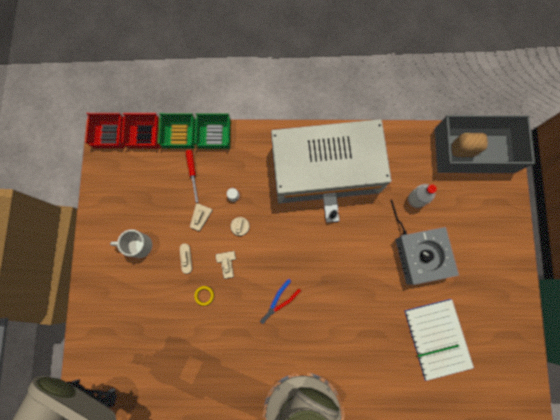

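Scene: all four parts present. In the top view: wedge (200,217), disc (240,226), bar (185,258), tee (226,264), pull (332,213), supply (428,256), glue (424,196), mug (133,244). Next I enlarge the supply, pull and hood.

Create h.py:
```python
import numpy as np, cv2
from rig import env
def cam(n):
    im=env.get_image(n); return im["pixels"][:,:,::-1].copy(),im["K"],im["extrinsics"]
def ray(uv,K,E):
    d=E[:3,:3].T@np.linalg.inv(K)@np.array([uv[0],uv[1],1.]); o=-E[:3,:3].T@E[:3,3]; return o,d
def atz(uv,z,K,E):
    o,d=ray(uv,K,E); return o+d*(z-o[2])/d[2]
def proj(p,K,E):
    c=E[:3,:3]@np.asarray(p,float)+E[:3,3]; c=K@c; return c[:2]/c[2]
def tri(views):  # [(uv,K,E),...] -> point, ray residual
    A=0;b=0;L=[]
    for uv,K,E in views:
        o,d=ray(uv,K,E); d/=np.linalg.norm(d); P=np.eye(3)-np.outer(d,d); A=A+P; b=b+P@o; L.append((o,P))
    x=np.linalg.solve(A,b); return x,[np.linalg.norm(P@(x-o)) for o,P in L]
def crop(img,u,v,w,h,s,grid=10):
    c=cv2.resize(img[v:v+h,u:u+w],None,fx=s,fy=s,interpolation=cv2.INTER_CUBIC)
    for i in range(0,w,grid):
        cv2.putText(c,str(u+i),(i*s,8),0,.3,(255,0,255),1); cv2.line(c,(i*s,8),(i*s,14),(255,0,255),1)
    for j in range(0,h,grid):
        cv2.putText(c,str(v+j),(0,j*s+3),0,.3,(255,0,255),1); cv2.line(c,(20,j*s),(26,j*s),(255,0,255),1)
    return c
```

Run:
```python
import numpy as np,cv2
a=cv2.imread("pics/top0.png"); b=cv2.imread("pics/scene0.png")
from h import crop
A=crop(a,390,220,80,75,5); B=crop(a,265,115,133,112,3); C=crop(b,30,240,110,100,4,10); 
out=np.zeros((600,800,3),np.uint8)
out[:375,:400]=A; out[:336,401:800]=B[:, :399]
D=crop(b,180,220,80,56,4)
out[376:600,401:721]=D; C2=crop(b,55,270,60,44,5); out[376:596,:300]=C2
cv2.imwrite("pics/c1.png",out)
```

```text
(no output)
```

View pics/c1.png

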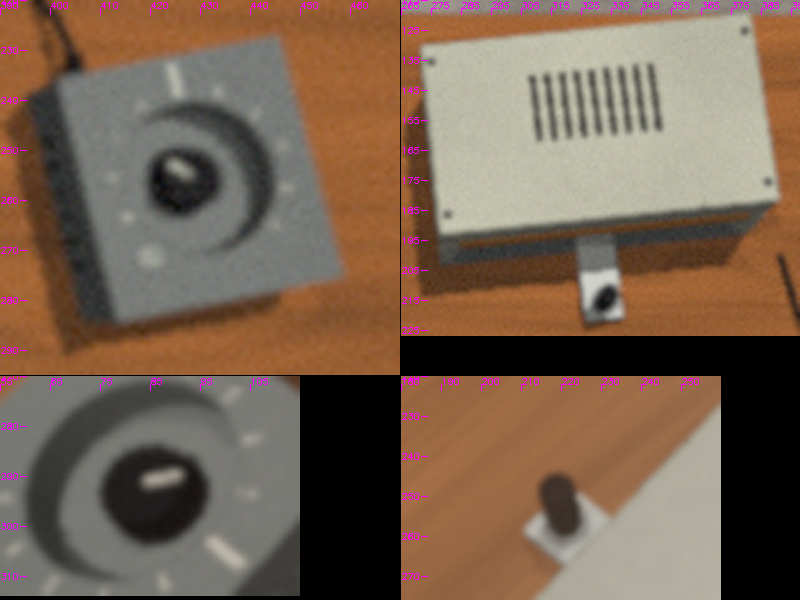

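Crop: supply's top-face corners in top view about (401.6,235.4),(446.6,227.4),(458.6,275),(413.6,284.4), the knob at (427,256), the long mark at (425,236) and the off ring at (420,271). The pointer stands roughly 20–40° CCW of the long mark. The pull top is at (333,214) in top and (219,247) in scene.

```bash
cat > cams.py <<'E'
from h import *
T=cam("top"); S=cam("scene")
KT,ET=T[1:]; KS,ES=S[1:]
E
python3 - <<'E'
from cams import *
np.set_printoptions(precision=4,suppress=True)
t=lambda a,b:tri([(a,KT,ET),(b,KS,ES)])
print("cams",-ET[:3,:3].T@ET[:3,3],-ES[:3,:3].T@ES[:3,3])
print("knob",t((426.8,256),(86,292))); print("mark",t((425,236.4),(100,305.4)))
c=np.array([atz(p,.08,KT,ET) for p in [(401.6,235.4),(446.6,227.4),(458.6,275),(413.6,284.4)]]);print(c,c.mean(0))
e=c[0]-c[3]+c[1]-c[2];print("yaw",np.degrees(np.arctan2(e[1],e[0])))
print("ring",atz((420,271.4),.08,KT,ET),"mark",atz((425,236.4),.08,KT,ET))
print("pull",t((333,214),(219.5,247)))
h=np.array([atz(p,.15,KT,ET) for p in [(272.0,130.5),(381.3,120),(390,181),(278.5,193)]]);print("hood",h)
for n,p in dict(wedge=(200,217),disc=(240,226),bar=(185,258),tee=(226,264)).items(): print(n,atz(p,.02,KT,ET))
print("glue",atz((432,188),.15,KT,ET),atz((417,205),.0,KT,ET),"mug",atz((133,244),.05,KT,ET))
E
```

```text
cams [0.3727 0.0653 1.3591] [ 0.9731 -0.2689  0.9551]
knob (array([ 0.4775, -0.3784,  0.0586]), [np.float64(0.002143434850090964), np.float64(0.0021434348500909244)])
mark (array([ 0.5358, -0.3698,  0.0782]), [np.float64(0.0019952743512279864), np.float64(0.001995274351228209)])
[[ 0.5377 -0.3     0.08  ]
 [ 0.5632 -0.4389  0.08  ]
 [ 0.4188 -0.4651  0.08  ]
 [ 0.3901 -0.3288  0.08  ]] [ 0.4774 -0.3832  0.08  ]
yaw 10.681691195558248
ring [ 0.4288 -0.3501  0.08  ] mark [ 0.535  -0.3712  0.08  ]
pull (array([ 0.606 , -0.0906,  0.0701]), [np.float64(0.0021630145613310606), np.float64(0.002163014561330931)])
hood [[ 0.848   0.0983  0.15  ]
 [ 0.8828 -0.235   0.15  ]
 [ 0.6909 -0.2534  0.15  ]
 [ 0.6529  0.0772  0.15  ]]
wedge [0.6018 0.333  0.02  ]
disc [0.573  0.2022 0.02  ]
bar [0.4689 0.3755 0.02  ]
tee [0.4507 0.2439 0.02  ]
glue [ 0.6701 -0.3762  0.15  ] [ 0.6492 -0.3782  0.    ] mug [0.5095 0.5344 0.05  ]
```

```bash
cat > go.py <<'E'
# usage: go.py x y z [yawdeg]: tool-axis shift from the measured pose to a target; yaw = world angle of tool y (mod 180)
import sys
from h import *
s=env.observe(); R=s["tool_rot"]; a=[float(v) for v in sys.argv[1:]]
d=R.T@(np.array(a[:3])-s["position"]); y=np.degrees(np.arctan2(R[1,1],R[0,1]))
print("shift",d.round(4),"len",np.linalg.norm(d).round(3),"yaw_y",y.round(2),"j1,j6",s["q"][[0,5]].round(1),"t",round(s["time_s"],2))
if len(a)>3:
    t=-(a[3]-y); t=(t+90)%180-90; print("turn",round(t,2), "-> j6",round(s["q"][5]+t,1))
E
python3 nudge.py '[[[-0.039, -0.025, 0, 0, 0.06], [-0.039, -0.025, 0, 0, 0.06], [-0.039, -0.025, 0, 0, 0.06], [-0.039, -0.025, 0, 0, 0.06], [-0.039, -0.025, 0, 0, 0.06], [-0.039, -0.025, 0, 0, 0.06], [-0.039, -0.025, 0, 0, 0.06], [-0.039, -0.025, 0, 0, 0.06], [-0.039, -0.025, 0, 0, 0.06], [-0.039, -0.025, 0, 0, 0.06]]]' 20
python3 nudge.py '[[[-0.016, -0.047, 0, 0, 0.05], [-0.016, -0.047, 0, 0, 0.05], [-0.016, -0.047, 0, 0, 0.05], [-0.016, -0.047, 0, 0, 0.05], [-0.016, -0.047, 0, 0, 0.05], [-0.016, -0.047, 0, 0, 0.05], [-0.016, -0.047, 0, 0, 0.05], [-0.016, -0.047, 0, 0, 0.05], [-0.016, -0.047, 0, 0, 0.05], [-0.016, -0.047, 0, 0, 0.05]]]'
python3 nudge.py '[[[0, -0.047, 0, 0, 0.05], [0, -0.047, 0, 0, 0.05], [0, 0, 0, 8.5, 0.05], [0, 0, 0, 8.5, 0.05], [0, 0, 0, 8.5, 0.05], [0, 0, 0, 8.5, 0.05], [0, 0, 0, 8.5, 0.05], [0, 0, 0, 8.5, 0.05], [0, 0, 0, 8.5, 0.05], [0, 0, 0, 8.5, 0.05]]]'
python3 go.py 0.4775 -0.381 0.25
```

```text
time_s: 1.2
position: [0.4489, 0.202, 0.2423]
tool_rot: [[-0.974, 0.227, -0.0], [0.227, 0.974, 0.0], [0.0, 0.0, -1.0]]
ft_force: [0.1, 0.8, 0.4]
grip_width: 0.0602
gripper_force: 0.0
time_s: 2.2
position: [0.4968, -0.2924, 0.2422]
tool_rot: [[-0.974, 0.227, -0.0], [0.227, 0.974, 0.0], [0.0, 0.0, -1.0]]
ft_force: [0.1, 0.0, -0.1]
grip_width: 0.0497
gripper_force: 0.0
time_s: 3.2
position: [0.4757, -0.3818, 0.242]
tool_rot: [[-0.149, 0.989, -0.0], [0.989, 0.149, 0.0], [0.0, -0.0, -1.0]]
ft_force: [-0.4, -0.3, -0.2]
grip_width: 0.0501
gripper_force: 0.0
shift [ 0.0006  0.0019 -0.008 ] len 0.008 yaw_y 8.54 j1,j6 [-49.9 -58.4] t 3.2
```

```bash
python3 nudge.py '[[[0, 0, 0, 8.5, 0.05], [0, 0, 0, 8.5, 0.05], [0, 0, 0, 8.5, 0.05], [0, 0, 0, 8.5, 0.05], [0, 0, 0, 8.5, 0.05], [0, 0, 0, 8.5, 0.05], [0, 0, 0, 8.5, 0.05], [0, 0, 0, 8.5, 0.05], [0, 0, 0, 8.5, 0.05], [0, 0, 0, 8.5, 0.05]]]' >/dev/null
python3 nudge.py '[[[0, 0, 0, 8.5, 0.05], [0, 0, 0, 8.5, 0.05], [0, 0, 0, 8.5, 0.05], [0, 0, 0, 8.5, 0.05], [0, 0, 0, 0, 0.05]]]'
python3 - <<'E'
from h import *
I,K,E=cam("wrist"); np.savez("w1.npz",K=K,E=E); print(K,-E[:3,:3].T@E[:3,3],E[:3,:3]); print(env.observe()["q"])
print(proj((.4775,-.381,.071),K,E))
cv2.imwrite("pics/w1.png",crop(I,0,0,560,420,1,20))
E
```

```text
time_s: 4.7
position: [0.4757, -0.3818, 0.2421]
tool_rot: [[0.939, -0.345, -0.0], [-0.345, -0.939, 0.0], [-0.0, -0.0, -1.0]]
ft_force: [-0.4, 0.2, 0.3]
grip_width: 0.0503
gripper_force: 0.0
[[337.22934332   0.         279.09130785]
 [  0.         337.22934332 204.35107612]
 [  0.           0.           1.        ]] [ 0.55474818 -0.41091007  0.37424524] [[-0.34607281 -0.93820704 -0.00107697]
 [-0.8869643   0.32679649  0.32634091]
 [-0.30582339  0.11389295 -0.94525153]]
[-4.98544879e+01  2.79714471e+01  6.41309999e+01 -4.12586621e-05
  8.79205394e+01  6.00705501e+01]
[278.01432771 182.12837361]
```

View pics/w1.png

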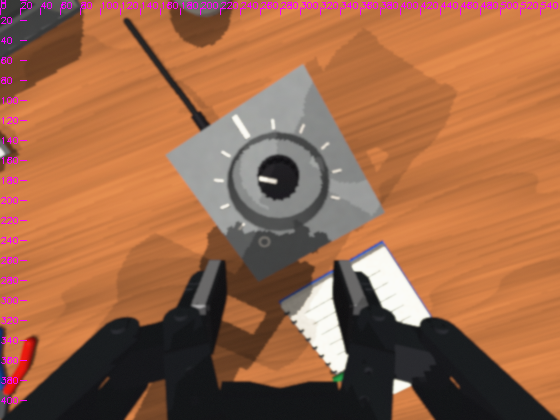

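Wrist view: the knob centre is at (278,178), its pointer points to image left at (268,180), the long mark is at (241,127) and the off ring at (264,242). The dial is therefore about 75° up from off.

```bash
python3 - <<'E'
from h import *
d=np.load("w1.npz");K,E=d["K"],d["E"]
for u,z in [((278.5,177),.071),((278.5,179.5),.08),((267,180),.071),((241,127),.08),((264.5,242),.08)]: print(u,atz(u,z,K,E))
c=np.array([atz(p,.08,K,E) for p in [(304,65),(383,212),(258,279),(167,153)]]); print(c.mean(0),c)
E
python3 go.py 0.4775 -0.381 0.06
```

```text
(278.5, 177) [ 0.48194845 -0.38312538  0.071     ]
(278.5, 179.5) [ 0.48193671 -0.38314728  0.08      ]
(267, 180) [ 0.48295179 -0.37211629  0.071     ]
(241, 127) [ 0.5364908 -0.3691067  0.08     ]
(264.5, 242) [ 0.42851412 -0.34907659  0.08      ]
[ 0.47860884 -0.38177856  0.08      ] [[ 0.56431748 -0.43554773  0.08      ]
 [ 0.41907817 -0.46353137  0.08      ]
 [ 0.3927795  -0.3283576   0.08      ]
 [ 0.5382602  -0.29967754  0.08      ]]
shift [ 0.0014 -0.0013  0.1822] len 0.182 yaw_y -109.93 j1,j6 [-49.9  60.1] t 4.75
```

```bash
python3 nudge.py '[[[0.004, -0.0013, 0.04, 0, 0.05], [0, 0, 0.04, 0, 0.05], [0, 0, 0.04, 0, 0.05], [0, 0, 0.03, 0, 0.05], [0, 0, 0.02, 0, 0.05], [0, 0, 0.011, 0, 0.05], [0, 0, 0, 0, 0.05]]]' 25
python3 nudge.py '[[[0, 0, 0, 0, 0.03], [0, 0, 0, 0, 0.03], [0, 0, 0, 0, 0.03]]]'
```

```text
time_s: 5.45
position: [0.4797, -0.3817, 0.0602]
tool_rot: [[0.94, -0.342, -0.002], [-0.342, -0.94, 0.002], [-0.002, -0.001, -1.0]]
ft_force: [-0.4, -0.1, 1.4]
grip_width: 0.0501
gripper_force: 0.0
time_s: 5.75
position: [0.4804, -0.3823, 0.0625]
tool_rot: [[0.939, -0.343, 0.001], [-0.343, -0.939, -0.002], [0.002, 0.001, -1.0]]
ft_force: [0.4, 0.7, 2.7]
grip_width: 0.0348
gripper_force: 25.8
```

```bash
python3 nudge.py '[[[0, 0, 0, -7, 0.03], [0, 0, 0, -7, 0.03], [0, 0, 0, -7, 0.03], [0, 0, 0, -7, 0.03], [0, 0, 0, -7, 0.03], [0, 0, 0, -7, 0.03], [0, 0, 0, -7, 0.03], [0, 0, 0, -7, 0.03], [0, 0, 0, -7, 0.03], [0, 0, 0, -7, 0.03]]]'
python3 -c "
from h import *;s=env.observe();print(s['wrist_torque'],s['q'])"
python3 nudge.py '[[[0, 0, 0, -4, 0.03], [0, 0, 0, -4, 0.03], [0, 0, 0, -4, 0.03], [0, 0, 0, 0, 0.03]]]'
python3 -c "
from h import *;s=env.observe();print(s['wrist_torque'],s['q'])"
```

```text
time_s: 6.75
position: [0.4798, -0.3798, 0.0624]
tool_rot: [[0.64, 0.769, -0.001], [0.769, -0.64, 0.004], [0.002, -0.003, -1.0]]
ft_force: [-3.2, 11.8, 8.7]
grip_width: 0.0351
gripper_force: 26.6
[ 1.90510638  0.55333865 -0.06267772] [-49.47867327  37.89903491  77.81420742   0.10672248  64.48558057
  -9.7465004 ]
time_s: 7.15
position: [0.4794, -0.3796, 0.0624]
tool_rot: [[0.469, 0.883, -0.002], [0.883, -0.469, 0.004], [0.003, -0.004, -1.0]]
ft_force: [-4.8, 12.0, 10.4]
grip_width: 0.0351
gripper_force: 26.6
[2.00651678 0.72545173 0.02062642] [-49.48445503  37.88637131  77.84653796   0.08807366  64.53104559
 -21.58023464]
```

```bash
python3 nudge.py '[[[0, 0, 0, -6, 0.03], [0, 0, 0, -6, 0.03], [0, 0, 0, -6, 0.03], [0, 0, 0, 0, 0.03]]]'
python3 -c "
from h import *;s=env.observe();print(s['wrist_torque'],s['q'])"
python3 nudge.py '[[[0, 0, 0, 0, 0.05], [0, 0, 0, 0, 0.05], [0, 0, -0.04, 0, 0.05], [0, 0, -0.05, 0, 0.05], [0, 0, -0.05, 0, 0.05], [0, 0, -0.03, 0, 0.05]]]'
python3 - <<'E'
from h import *
I,K,E=cam("wrist"); np.savez("w2.npz",K=K,E=E)
u,v=proj((.48,-.381,.075),K,E).astype(int); print(u,v)
cv2.imwrite("pics/w2.png",crop(I,u-80,v-70,160,140,4,10))
E
```

```text
time_s: 7.55
position: [0.4785, -0.3807, 0.062]
tool_rot: [[0.172, 0.985, -0.004], [0.985, -0.172, 0.003], [0.002, -0.004, -1.0]]
ft_force: [-8.7, 6.5, 6.5]
grip_width: 0.0353
gripper_force: 26.7
[1.02959244 1.38358995 0.09947273] [-4.95615793e+01  3.79234259e+01  7.78524758e+01 -5.54771923e-02
  6.44847491e+01 -3.96337085e+01]
time_s: 8.15
position: [0.4806, -0.3827, 0.236]
tool_rot: [[0.175, 0.984, 0.004], [0.984, -0.175, -0.005], [-0.004, 0.005, -1.0]]
ft_force: [0.9, 0.3, 0.3]
grip_width: 0.0501
gripper_force: 0.0
277 184
```

View pics/w2.png

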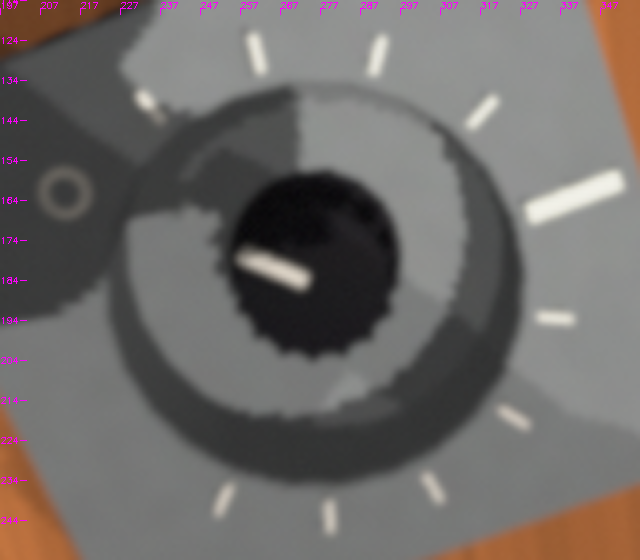

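The pointer lies along the off ring's direction (ring at crop (65,192), pointer at (240,258)), so the lamp is off. Now the pull.

```bash
python3 nudge.py '[[[0.049, 0.0046, -0.003, 0, 0.06], [0.049, 0.0046, -0.003, 0, 0.06], [0.049, 0.0046, -0.003, 0, 0.06], [0.049, 0.0046, -0.003, 0, 0.06], [0.049, 0.0046, 0, 0, 0.06], [0.049, 0.0046, 0, 0, 0.06]]]' >/dev/null
python3 nudge.py '[[[0, 0, 0, 8.2, 0.06], [0, 0, 0, 8.2, 0.06], [0, 0, 0, 8.2, 0.06], [0, 0, 0, 8.2, 0.06], [0, 0, 0, 8.2, 0.06], [0, 0, 0, 8.2, 0.06], [0, 0, 0, 8.2, 0.06], [0, 0, 0, 8.2, 0.06], [0, 0, 0, 8.2, 0.06], [0, 0, 0, 0, 0.06]]]'
python3 - <<'E'
from h import *
I,K,E=cam("wrist"); np.savez("w3.npz",K=K,E=E)
print(proj((.606,-.091,.075),K,E),proj((.606,-.091,.02),K,E))
I=crop(I,0,0,560,420,1,20)
cv2.imwrite("pics/w3.png",I)
E
```

```text
time_s: 9.8
position: [0.5589, -0.0975, 0.2433]
tool_rot: [[0.994, 0.105, 0.0], [0.105, -0.994, -0.0], [0.0, 0.0, -1.0]]
ft_force: [0.3, 0.5, 0.2]
grip_width: 0.06
gripper_force: 0.0
[277.56703006 132.42891961] [277.82602492 125.85285865]
```

View pics/w3.png

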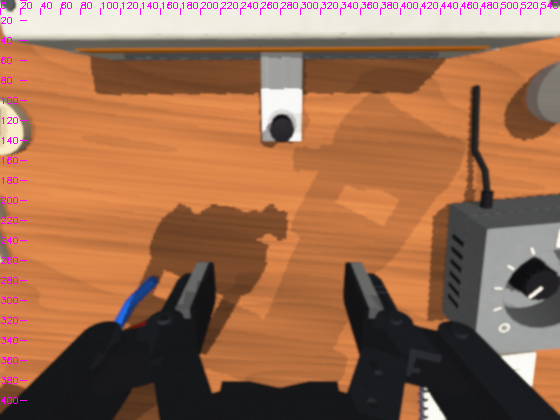

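The post top is at (282,127) in the wrist view, with the tongue below it and the hood edge parallel to the image rows.

```bash
python3 - <<'E'
from h import *
d=np.load("w3.npz");K,E=d["K"],d["E"]
print(atz((282,127),.075,K,E), atz((281,131),.03,K,E), atz((281.5,141.5),.02,K,E))
a,b=atz((110,40),.15,K,E),atz((450,38.5),.15,K,E); print(a,b)
E
python3 go.py 0.606 -0.094 0.05
```

```text
[ 0.61104976 -0.09437337  0.075     ] [ 0.60230528 -0.09463925  0.03      ] [ 0.59043296 -0.0964748   0.02      ]
[0.65945193 0.01619689 0.15      ] [ 0.6816128  -0.18842572  0.15      ]
shift [0.0471 0.0016 0.1934] len 0.199 yaw_y -83.73 j1,j6 [-21.9  61.9] t 9.85
```

```bash
python3 nudge.py '[[[0.049, 0.0014, 0, 0, 0.06], [0, 0, 0.049, 0, 0.06], [0, 0, 0.049, 0, 0.06], [0, 0, 0.05, 0, 0.06], [0, 0, 0.035, 0, 0.06], [0, 0, 0.01, 0, 0.06], [0, 0, 0, 0, 0.015], [0, 0, 0, 0, 0.015], [0, 0, 0, 0, 0.015], [0, 0, 0, 0, 0.015]]]' 30
```

```text
time_s: 10.85
position: [0.6089, -0.0946, 0.0527]
tool_rot: [[0.994, 0.106, 0.005], [0.106, -0.994, -0.002], [0.004, 0.003, -1.0]]
ft_force: [-0.5, -3.4, 7.1]
grip_width: 0.0211
gripper_force: 30.7
```

```bash
python3 nudge.py '[[[-0.01, 0, 0, 0, 0.015], [-0.02, 0, 0, 0, 0.015], [-0.025, 0, 0, 0, 0.015], [-0.025, 0, 0, 0, 0.015], [-0.025, 0, 0, 0, 0.015], [-0.025, 0, 0, 0, 0.015], [-0.02, 0, 0, 0, 0.015], [-0.014, 0, 0, 0, 0.015], [0, 0, 0, 0, 0.015], [0, 0, 0, 0, 0.015]]]'
```

```text
time_s: 11.85
position: [0.4459, -0.1124, 0.0526]
tool_rot: [[0.994, 0.105, 0.005], [0.105, -0.994, -0.003], [0.005, 0.004, -1.0]]
ft_force: [-2.6, -3.8, 13.7]
grip_width: 0.021
gripper_force: 31.6
```

```bash
python3 nudge.py '[[[0, 0, 0, 0, 0.06], [0, 0, 0, 0, 0.06], [0, 0, -0.03, 0, 0.06], [0, 0, -0.05, 0, 0.06], [0, 0, -0.05, 0, 0.06], [0, 0, -0.05, 0, 0.06], [0.03, 0, -0.04, 0, 0.08], [0.03, 0, -0.03, 0, 0.08], [0, 0, 0, 0, 0.08]]]'
python3 - <<'E'
from h import *
I,K,E=cam("wrist"); np.savez("w4.npz",K=K,E=E,I=I)
T,KT,ET=cam("top"); np.savez("t4.npz",K=KT,E=ET,I=T)
I=crop(I,0,0,560,420,1,20)
cv2.imwrite("pics/w4.png",I)
cv2.imwrite("pics/t4.png",crop(T,165,170,230,130,3,10))
E
```

```text
time_s: 12.75
position: [0.5073, -0.1046, 0.3041]
tool_rot: [[0.994, 0.108, 0.008], [0.108, -0.994, -0.003], [0.007, 0.004, -1.0]]
ft_force: [-0.6, -0.7, 0.1]
grip_width: 0.08
gripper_force: 0.0
```

View pics/w4.png

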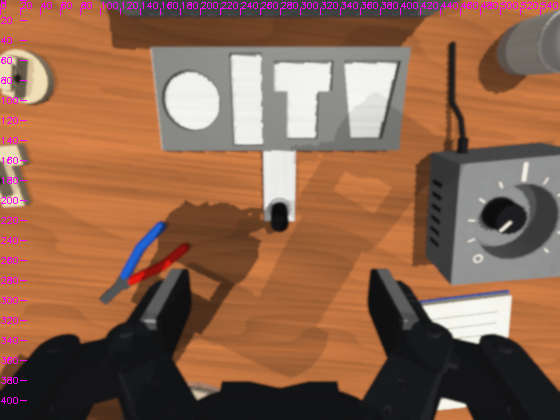

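View pics/t4.png

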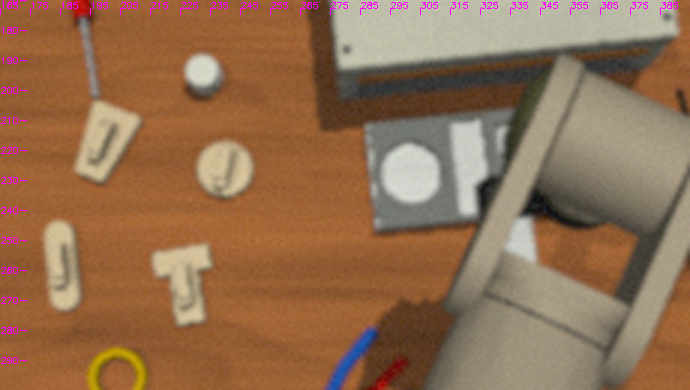

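Wrist view: the nests are clear, disc centre (192,100), bar (247,100), tee (302,100), wedge (371,100). The top view still shows all four parts in place. I'll take further wrist views and fit outlines numerically.

```bash
python3 nudge.py '[[[0, -0.05, 0, 0, 0.08], [0, -0.05, 0, 0, 0.08], [0, 0, 0, 0, 0.08], [0, 0, 0, 0, 0.08]]]'
python3 - <<'E'
from h import *
I,K,E=cam("wrist"); np.savez("w5.npz",K=K,E=E,I=I)
E
python3 nudge.py '[[[0, -0.049, 0, 0, 0.08], [0, -0.049, 0, 0, 0.08], [0, -0.049, 0, 0, 0.08], [0, -0.049, 0, 0, 0.08], [0, -0.049, 0, 0, 0.08], [0, 0, 0, 0, 0.08], [0, 0, 0, 0, 0.08]]]'
python3 - <<'E'
from h import *
I,K,E=cam("wrist"); np.savez("w6.npz",K=K,E=E,I=I)
E
python3 nudge.py '[[[0, -0.045, 0, 0, 0.08], [0.02, -0.045, 0, 0, 0.08], [0, 0, 0, 0, 0.08], [0, 0, 0, 0, 0.08]]]'
python3 - <<'E'
from h import *
I,K,E=cam("wrist"); np.savez("w7.npz",K=K,E=E,I=I)
A=np.load("w5.npz")["I"];B=np.load("w6.npz")["I"]
f=lambda a:cv2.resize(a,(400,300))
cv2.imwrite("pics/w567.png",np.vstack([np.hstack([f(A),f(B)]),np.hstack([f(I),np.zeros((300,400,3),np.uint8)])]))
E
```

```text
time_s: 13.25
position: [0.4925, -0.0044, 0.2994]
tool_rot: [[0.994, 0.108, -0.002], [0.108, -0.994, 0.0], [-0.002, -0.001, -1.0]]
ft_force: [-0.1, -0.2, 1.1]
grip_width: 0.08
gripper_force: 0.0
time_s: 14.0
position: [0.4677, 0.2379, 0.2995]
tool_rot: [[0.994, 0.106, -0.001], [0.106, -0.994, -0.001], [-0.001, 0.001, -1.0]]
ft_force: [0.2, -0.0, -0.4]
grip_width: 0.0801
gripper_force: 0.0
time_s: 14.45
position: [0.4788, 0.3287, 0.2996]
tool_rot: [[0.995, 0.105, -0.001], [0.105, -0.995, -0.001], [-0.001, 0.001, -1.0]]
ft_force: [0.1, -0.0, -0.6]
grip_width: 0.0799
gripper_force: 0.0
```

View pics/w567.png

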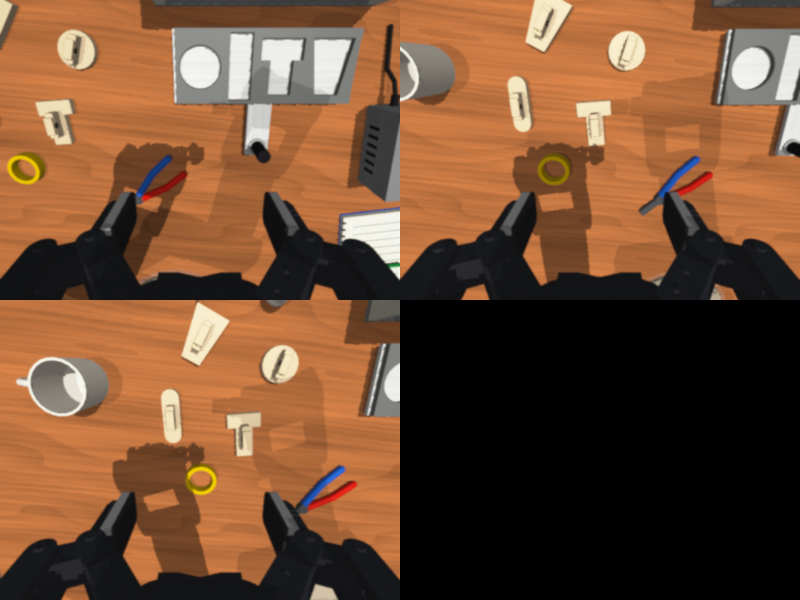

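```bash
cat > fit.py <<'E'
from h import *
from scipy.optimize import minimize
def disc(r,n=48): a=np.linspace(0,2*np.pi,n,endpoint=False); return np.c_[r*np.cos(a),r*np.sin(a)]
def obl(L,W):
    a=np.linspace(-np.pi/2,np.pi/2,16); e=np.c_[np.cos(a),np.sin(a)]*W/2+[L/2-W/2,0]; return np.r_[e,-e]
TEE=[(14,-30),(40,-30),(40,30),(14,30),(14,15),(-40,15),(-40,-15),(14,-15)]
WED=[(-40,-16),(40,-28),(40,28),(-40,16)]
rect=lambda a,b,c,d:np.array([(a,c),(b,c),(b,d),(a,d)],float)
PART=dict(bar=[obl(96,30)],disc=[disc(30)],tee=[rect(14,40,-30,30),rect(-40,14,-15,15)],wedge=[np.array(WED,float)])
NEST=dict(bar=[obl(102,36)],disc=[disc(33)],tee=[rect(11,43,-33,33),rect(-43,14,-18,18)],
  wedge=[np.array([(-43,-18.6),(43,-31.5),(43,31.5),(-43,18.6)],float)])
S=4
def px(P2,z,x,y,th,K,E):
    c,s=np.cos(th),np.sin(th); P=np.c_[P2@np.array([[c,s],[-s,c]])/1000+[x,y],np.full(len(P2),z)]
    q=(P@E[:3,:3].T+E[:3,3])@K.T; return q[:,:2]/q[:,2:]
def fill(m,q,hull=False):
    q=(q*S*16+S*8).round().astype(np.int32)
    if hull:q=cv2.convexHull(q)
    cv2.fillPoly(m,[q],1,shift=4)
def render(kind,name,p,K,E,win):
    x,y,th,z=p; u0,v0,w,h=win; off=np.array([u0,v0]); mk=lambda:np.zeros((h*S,w*S),np.uint8)
    if kind=="part":
        m=mk()
        for P in PART[name]: fill(m,np.r_[px(P,z,x,y,th,K,E),px(P,z+.014,x,y,th,K,E)]-off,True)
        L=rect(-22,22,-7,7); fill(m,np.r_[px(L,z+.014,x,y,th,K,E),px(L,z+.04,x,y,th,K,E)]-off,True)
    else:
        a,b=mk(),mk()
        for P in NEST[name]: fill(a,px(P,z,x,y,th,K,E)-off); fill(b,px(P,z+.01,x,y,th,K,E)-off)
        m=a&b
    return cv2.resize(m.astype(np.float32),(w,h),interpolation=cv2.INTER_AREA)
def maskof(I,kind):
    H=cv2.cvtColor(I,cv2.COLOR_BGR2HSV).astype(float)
    if kind=="nest": return np.clip((H[...,2]-180)/20,0,1)
    return np.clip((112-H[...,1])/20,0,1)*(H[...,2]>60)
def fit(kind,name,p0,views,zfree=True):
    D=[]
    for f in views:
        d=np.load(f) if isinstance(f,str) else f; K,E,I=d["K"],d["E"],d["I"]
        u,v=proj((p0[0],p0[1],p0[3]+.015),K,E).round().astype(int); R=int(75*.33/max(.2,(E[:3,:3]@[p0[0],p0[1],.02]+E[:3,3])[2])*1)
        u0,v0=max(u-R,0),max(v-R,0); w,h=min(u+R,560)-u0,min(v+R,420)-v0
        D.append((maskof(I,kind)[v0:v0+h,u0:u0+w],K,E,(u0,v0,w,h)))
    def cost(q):
        p=[q[0],q[1],q[2] if name!="disc" or kind=="part" else 0,q[3] if zfree else p0[3]]
        return sum(np.abs(np.where(render(kind,name,p,K,E,w)>0,render(kind,name,p,K,E,w),0)-m).sum() for m,K,E,w in D)/len(D)
    p0=np.array(p0,float); b=None
    for k in (1,.4):
        q0=p0 if b is None else b.x
        sim=np.array([q0]+[q0+k*np.array(s) for s in ([.012,0,0,0],[0,.012,0,0],[0,0,.25,0],[0,0,0,.008 if zfree else 1e-6])])
        b=minimize(cost,q0,method="Nelder-Mead",options=dict(initial_simplex=sim,xatol=1e-5,fatol=.05,maxiter=250))
    return b.x,b.fun
E
python3 - <<'E'
from fit import *
np.set_printoptions(precision=4,suppress=True)
y=np.radians(6)
d=np.load("w4.npz")
for n,u in dict(disc=(192,100),bar=(247,100),tee=(301,100),wedge=(371,100)).items():
    p=atz(u,.02,d["K"],d["E"]); p=[p[0],p[1],y,.02]
    for zf in (1,0): r,c=fit("nest",n,p,["w4.npz","w5.npz"],zf); print("nest",n,r[:2],np.degrees(r[2]),r[3],"cost",c)
for n,(p,v) in dict(wedge=((.602,.333,-.3,0),["w7.npz","w6.npz"]),disc=((.573,.202,-.2,0),["w6.npz","w7.npz"]),bar=((.469,.3755,.1,0),["w6.npz","w7.npz"]),tee=((.451,.244,.1,0),["w6.npz","w7.npz"])).items():
    for zf in (1,0): r,c=fit("part",n,p,v,zf); print("part",n,r[:2],np.degrees(r[2]),r[3],"cost",c)
E
```

```text
nest disc [0.5679 0.0052] 22.39356275430172 0.012953443199035993 cost 4710.875
nest disc [0.568  0.0041] 1.4307565442185217 0.02000092343827011 cost 4765.71875
nest bar [ 0.5748 -0.0598] 5.934729202444879 0.01647444456065399 cost 4570.0
nest bar [ 0.5749 -0.0596] 5.892654492109738 0.02000097018792127 cost 4581.775
nest tee [ 0.5818 -0.1246] 5.698806993187735 0.014862394359554434 cost 3783.3562500000003
nest tee [ 0.5811 -0.1236] 5.727235698314811 0.020000750349318207 cost 3829.7437499999996
nest wedge [ 0.5896 -0.201 ] 5.832024112257886 0.01829537418625335 cost 2258.63125
nest wedge [ 0.5893 -0.2003] 6.196506401757309 0.02000024661025443 cost 2267.80625
part wedge [0.6014 0.3385] -21.078188376598327 0.004107255940858347 cost 62.72500000000001
part wedge [0.6021 0.339 ] -21.183632039771393 6.185646038044774e-07 cost 82.65
part disc [0.5739 0.2052] -4.352610471818154 -0.002347272406411743 cost 64.26249999999999
part disc [0.5738 0.2057] -5.50093220927896 5.289651143338372e-07 cost 77.575
part bar [0.4678 0.3781] 8.462550395029478 -0.000519878534916457 cost 68.57499999999999
part bar [0.4679 0.3779] 8.52529867344281 4.112199884744727e-07 cost 71.25
part tee [0.4469 0.2445] 10.652349308699707 -0.0018670226367990899 cost 92.3125
part tee [0.4475 0.2445] 10.560648751204651 8.937332546125841e-07 cost 103.95
```

```bash
python3 go.py 0.4472 0.2445 0.03 100.6
```

```text
shift [-0.0397  0.0798  0.2701] len 0.284 yaw_y -84.04 j1,j6 [ 22.8 106.8] t 14.5
turn -4.64 -> j6 102.2
```

```bash
python3 nudge.py '[[[-0.0132, 0.0266, 0.035, 0, 0.05], [-0.0132, 0.0266, 0.035, 0, 0.05], [-0.0133, 0.0266, 0.035, 0, 0.05], [0, 0, 0.035, -4.6, 0.05], [0, 0, 0.04, 0, 0.05], [0, 0, 0, 0, 0.05], [0, 0, 0, 0, 0.05]]]' 40
python3 go.py 0.4472 0.2445 0.03 100.6
```

```text
time_s: 15.2
position: [0.4475, 0.2454, 0.1215]
tool_rot: [[0.983, 0.184, 0.0], [0.184, -0.983, -0.0], [0.0, 0.0, -1.0]]
ft_force: [0.7, 0.6, 0.2]
grip_width: 0.0498
gripper_force: 0.0
shift [-0.0005  0.0008  0.0915] len 0.091 yaw_y -79.42 j1,j6 [15.4 94.9] t 15.2
turn -0.02 -> j6 94.8
```

```bash
python3 nudge.py '[[[0, 0.0007, 0.04, 0, 0.04], [0, 0, 0.03, 0, 0.04], [0, 0, 0.021, 0, 0.04], [0, 0, 0, 0, 0.04], [0, 0, 0, 0, 0.01], [0, 0, 0, 0, 0.01], [0, 0, 0, 0, 0.01], [0, 0, 0, 0, 0.01]]]' 40
python3 nudge.py '[[[0, 0, -0.02, 0, 0.01], [0, 0, -0.04, 0, 0.01], [0, 0, -0.04, 0, 0.01], [0, 0, 0, 0, 0.01]]]'
python3 go.py 0.5814 -0.124 0.052 95.9
```

```text
time_s: 16.0
position: [0.4484, 0.246, 0.0316]
tool_rot: [[0.983, 0.186, 0.004], [0.186, -0.983, 0.001], [0.005, -0.0, -1.0]]
ft_force: [0.5, -1.1, 6.5]
grip_width: 0.0129
gripper_force: 40.4
time_s: 16.4
position: [0.4494, 0.2465, 0.1354]
tool_rot: [[0.983, 0.186, 0.011], [0.186, -0.983, 0.003], [0.012, -0.001, -1.0]]
ft_force: [-0.9, 0.2, -2.0]
grip_width: 0.0129
gripper_force: 39.4
shift [0.0599 0.3887 0.0837] len 0.402 yaw_y -79.29 j1,j6 [15.5 94.8] t 16.4
turn 4.81 -> j6 99.6
```

```bash
python3 nudge.py '[[[0.0076, 0.0486, 0, 0, 0.01], [0.0076, 0.0486, 0, 0, 0.01], [0.0076, 0.0486, 0, 0, 0.01], [0.0076, 0.0486, 0, 0, 0.01], [0.0076, 0.0486, 0, 0, 0.01], [0.0076, 0.0486, 0, 0, 0.01], [0.0076, 0.0486, 0, 0, 0.01], [0.0076, 0.0486, 0, 0, 0.01], [0, 0, 0.02, 4.8, 0.01], [0, 0, 0.01, 0, 0.01]]]' >/dev/null
python3 nudge.py '[[[0, 0, 0, 0, 0.01], [0, 0, 0, 0, 0.01]]]'
python3 go.py 0.5824 -0.124 0.052 95.9
```

```text
time_s: 17.6
position: [0.5789, -0.1241, 0.0999]
tool_rot: [[0.994, 0.105, 0.0], [0.105, -0.994, 0.0], [0.0, -0.0, -1.0]]
ft_force: [-0.6, 0.1, -1.0]
grip_width: 0.0131
gripper_force: 39.5
shift [0.0035 0.0003 0.0479] len 0.048 yaw_y -83.95 j1,j6 [-23.5  60.4] t 17.6
turn 0.15 -> j6 60.6
```

```bash
python3 nudge.py '[[[0.0035, 0.0003, 0.015, 0, 0.01], [0, 0, 0.012, 0, 0.01], [0, 0, 0.008, 0, 0.01], [0, 0, 0.006, 0, 0.01], [0, 0, 0.004, 0, 0.01], [0, 0, 0.003, 0, 0.01], [0, 0, 0, 0, 0.01], [0, 0, 0, 0, 0.01]]]'
```

```text
time_s: 18.4
position: [0.5828, -0.125, 0.0517]
tool_rot: [[0.995, 0.103, 0.001], [0.103, -0.995, -0.0], [0.001, 0.0, -1.0]]
ft_force: [1.5, -0.3, 1.0]
grip_width: 0.0132
gripper_force: 39.8
```

```bash
python3 nudge.py '[[[0, 0, 0.001, 0, 0.03], [0, 0, 0, 0, 0.03], [0, 0, -0.03, 0, 0.03], [0, 0, -0.05, 0, 0.05], [0, 0, -0.05, 0, 0.05], [-0.04, 0, -0.05, 0, 0.05], [-0.03, 0, -0.05, 0, 0.05], [0, 0, 0, 0, 0.05]]]'
python3 - <<'E'
from fit import *
I,K,E=cam("wrist"); d=dict(I=I,K=K,E=E); np.savez("w8.npz",**d)
r,c=fit("part","tee",(.5814,-.124,.1,.02),[d],0); print(r,np.degrees(r[2]),c)
cv2.imwrite("pics/w8.png",crop(I,140,30,280,140,2,20))
E
python3 go.py 0.4679 0.3780 0.25 98.5
```

```text
time_s: 19.2
position: [0.5252, -0.1315, 0.2685]
tool_rot: [[0.995, 0.102, 0.009], [0.102, -0.995, -0.005], [0.009, 0.006, -1.0]]
ft_force: [0.8, 0.5, -0.2]
grip_width: 0.0501
gripper_force: 0.0
[ 0.60028089 -0.11823145  0.09725518  0.01999899] 5.572311620607975 12077.8
shift [-0.0055 -0.5125  0.0136] len 0.513 yaw_y -84.15 j1,j6 [-26.5  57.6] t 19.25
turn -2.65 -> j6 55.0
```

View pics/w8.png

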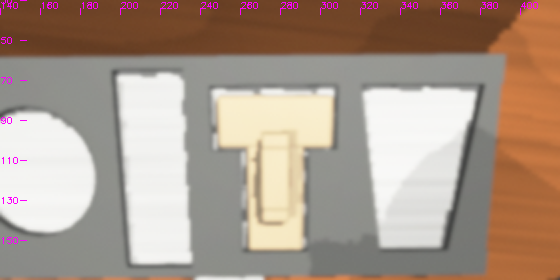

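The tee lies flat in its nest, at (275,125) in the enlarged view. Back to the parts.

```bash
python3 nudge.py '[[[-0.001, -0.048, -0.004, 0, 0.05], [-0.001, -0.048, -0.004, 0, 0.05], [-0.001, -0.048, -0.004, 0, 0.05], [-0.001, -0.048, -0.004, 0, 0.05], [-0.001, -0.048, -0.004, 0, 0.05], [-0.001, -0.048, -0.004, 0, 0.05], [-0.001, -0.048, -0.004, 0, 0.05], [-0.001, -0.048, -0.004, 0, 0.05], [-0.001, -0.048, 0, 0, 0.05], [0, 0, 0, 0, 0.05]]]' >/dev/null
python3 nudge.py '[[[0, 0, 0, 0, 0.05]]]'
cat > look.py <<'E'
import sys
from fit import *
I,K,E=cam("wrist"); d=dict(I=I,K=K,E=E); np.savez("wl.npz",**d)
P=dict(wedge=(.6018,.3388,-.368,0),disc=(.5738,.2055,-.24,0),bar=(.4679,.378,.148,0))
for n in sys.argv[1:]:
    r,c=fit("part",n,P[n],[d],0); print(n,r[:2].round(4),np.degrees(r[2]).round(1),"cost",round(c))
E
python3 look.py wedge disc bar; python3 go.py 0.4679 0.3780 0.03 98.5
```

```text
time_s: 20.35
position: [0.4722, 0.2988, 0.2927]
tool_rot: [[0.994, 0.105, -0.002], [0.105, -0.994, -0.001], [-0.002, 0.001, -1.0]]
ft_force: [1.2, -0.4, 0.2]
grip_width: 0.0501
gripper_force: 0.0
wedge [0.6021 0.3386] -21.3 cost 58
disc [0.5738 0.2054] -12.9 cost 90
bar [0.468 0.378] 8.9 cost 37
shift [ 0.0042 -0.0805  0.263 ] len 0.275 yaw_y -84.09 j1,j6 [ 20.1 104.2] t 20.4
turn -2.59 -> j6 101.6
```

```bash
python3 nudge.py '[[[0.002, -0.04, 0.045, 0, 0.04], [0.002, -0.04, 0.045, 0, 0.04], [0, -0.0005, 0.045, -2.7, 0.04], [0, 0, 0.045, 0, 0.04], [0, 0, 0, 0, 0.04], [0, 0, 0, 0, 0.04]]]' 40
python3 go.py 0.468 0.378 0.03 98.7
```

```text
time_s: 21.0
position: [0.4699, 0.364, 0.1304]
tool_rot: [[0.989, 0.148, -0.0], [0.148, -0.989, -0.0], [-0.0, 0.0, -1.0]]
ft_force: [0.2, -0.7, 1.2]
grip_width: 0.04
gripper_force: 0.0
shift [ 0.0002 -0.0141  0.1004] len 0.101 yaw_y -81.51 j1,j6 [ 26.4 107.9] t 21.0
turn -0.21 -> j6 107.7
```

```bash
python3 nudge.py '[[[0.0002, -0.014, 0.04, 0, 0.04], [0, 0, 0.035, 0, 0.04], [0, 0, 0.025, 0, 0.04], [0, 0, 0, 0, 0.04], [0, 0, 0, 0, 0.01], [0, 0, 0, 0, 0.01], [0, 0, 0, 0, 0.01], [0, 0, 0, 0, 0.01]]]' 40
python3 nudge.py '[[[0, 0, -0.02, 0, 0.01], [0, 0, -0.04, 0, 0.01], [0, 0, -0.04, 0, 0.01], [0, 0, 0, 0, 0.01]]]'
python3 go.py 0.5749 -0.0597 0.052 95.9
```

```text
time_s: 21.8
position: [0.4686, 0.3792, 0.0325]
tool_rot: [[0.989, 0.149, 0.005], [0.149, -0.989, 0.002], [0.005, -0.001, -1.0]]
ft_force: [1.0, -2.0, 7.9]
grip_width: 0.013
gripper_force: 40.0
time_s: 22.2
position: [0.4693, 0.38, 0.1367]
tool_rot: [[0.989, 0.15, 0.011], [0.149, -0.989, 0.006], [0.012, -0.004, -1.0]]
ft_force: [0.6, -0.8, -1.4]
grip_width: 0.0132
gripper_force: 39.1
shift [0.0377 0.4509 0.0833] len 0.46 yaw_y -81.4 j1,j6 [ 27.8 109.2] t 22.2
turn 2.7 -> j6 111.9
```

```bash
python3 nudge.py '[[[0.004, 0.045, 0, 0, 0.01], [0.004, 0.045, 0, 0, 0.01], [0.004, 0.045, 0, 0, 0.01], [0.004, 0.045, 0, 0, 0.01], [0.004, 0.045, 0, 0, 0.01], [0.004, 0.045, 0, 0, 0.01], [0.004, 0.045, 0, 0, 0.01], [0.004, 0.045, 0, 0, 0.01], [0.004, 0.045, 0, 0, 0.01], [0.004, 0.045, 0, 0, 0.01]]]' >/dev/null
python3 nudge.py '[[[0, 0, 0.02, 2.7, 0.01], [0, 0, 0.015, 0, 0.01], [0, 0, 0, 0, 0.01], [0, 0, 0, 0, 0.01]]]'
python3 go.py 0.5755 -0.0597 0.052 95.9
```

```text
time_s: 23.6
position: [0.574, -0.0602, 0.0953]
tool_rot: [[0.995, 0.103, 0.001], [0.103, -0.995, -0.0], [0.001, 0.0, -1.0]]
ft_force: [0.5, 0.5, 0.0]
grip_width: 0.0127
gripper_force: 39.3
shift [ 0.0015 -0.0003  0.0433] len 0.043 yaw_y -84.09 j1,j6 [-17.7  66.4] t 23.6
turn 0.01 -> j6 66.4
```

```bash
python3 nudge.py '[[[0.0015, -0.0003, 0.015, 0, 0.01], [0, 0, 0.012, 0, 0.01], [0, 0, 0.006, 0, 0.01], [0, 0, 0.006, 0, 0.01], [0, 0, 0.004, 0, 0.01], [0, 0, 0, 0, 0.01], [0, 0, 0, 0, 0.01]]]'
```

```text
time_s: 24.3
position: [0.5762, -0.0597, 0.0525]
tool_rot: [[0.995, 0.103, 0.003], [0.103, -0.995, -0.0], [0.003, 0.001, -1.0]]
ft_force: [1.4, 2.2, 5.1]
grip_width: 0.0129
gripper_force: 40.0
```

```bash
python3 nudge.py '[[[0, 0, 0.001, 0, 0.03], [0, 0, 0, 0, 0.03], [0, 0, -0.03, 0, 0.03], [0, 0, -0.05, 0, 0.05], [0, 0, -0.05, 0, 0.05], [-0.02, 0, -0.045, 0, 0.05], [-0.02, 0, -0.04, 0, 0.05], [0, -0.048, 0, 0, 0.05], [0, -0.048, 0, 0, 0.05], [0, -0.048, 0, 0, 0.05]]]' >/dev/null
python3 nudge.py '[[[0, -0.048, 0, 0, 0.05], [0, -0.048, 0, 0, 0.05], [0, -0.048, 0, 0, 0.05], [0, -0.048, 0, 0, 0.05], [0, 0, 0, 0, 0.05], [0, 0, 0, 0, 0.05]]]'
python3 look.py wedge disc; python3 go.py 0.602 0.3386 0.03 68.7
```

```text
time_s: 25.9
position: [0.5006, 0.2709, 0.265]
tool_rot: [[0.995, 0.105, -0.001], [0.105, -0.995, -0.001], [-0.001, 0.001, -1.0]]
ft_force: [0.2, -0.5, 0.3]
grip_width: 0.0503
gripper_force: 0.0
wedge [0.6024 0.3386] -21.4 cost 125
disc [0.5738 0.2055] -14.2 cost 74
shift [ 0.1078 -0.0581  0.2351] len 0.265 yaw_y -84.1 j1,j6 [ 16.4 100.5] t 25.95
turn 27.2 -> j6 127.7
```

```bash
python3 nudge.py '[[[0.036, -0.0194, 0.02, 0, 0.05], [0.036, -0.0194, 0.02, 0, 0.05], [0.036, -0.0193, 0.02, 0, 0.05], [0, 0, 0.02, 6.8, 0.05], [0, 0, 0.02, 6.8, 0.05], [0, 0, 0.02, 6.8, 0.04], [0, 0, 0.02, 6.8, 0.04], [0, 0, 0, 0, 0.04], [0, 0, 0, 0, 0.04]]]' 40
python3 go.py 0.602 0.3386 0.03 68.7
```

```text
time_s: 26.85
position: [0.6031, 0.338, 0.1261]
tool_rot: [[0.932, -0.362, 0.0], [-0.362, -0.932, -0.0], [0.0, 0.0, -1.0]]
ft_force: [1.3, -0.0, 0.6]
grip_width: 0.04
gripper_force: 0.0
shift [-0.0013 -0.0002  0.0961] len 0.096 yaw_y -111.22 j1,j6 [ 19.5 130.7] t 26.85
turn 0.08 -> j6 130.8
```

```bash
python3 nudge.py '[[[-0.0013, 0, 0.04, 0, 0.04], [0, 0, 0.035, 0, 0.04], [0, 0, 0.021, 0, 0.04], [0, 0, 0, 0, 0.04], [0, 0, 0, 0, 0.01], [0, 0, 0, 0, 0.01], [0, 0, 0, 0, 0.01], [0, 0, 0, 0, 0.01]]]' 40
python3 nudge.py '[[[0, 0, -0.02, 0, 0.01], [0, 0, -0.04, 0, 0.01], [0, 0, -0.04, 0, 0.01], [0, 0, 0, 0, 0.01]]]'
python3 go.py 0.5894 -0.2006 0.052 95.9
```

```text
time_s: 27.65
position: [0.6025, 0.34, 0.0322]
tool_rot: [[0.932, -0.363, 0.005], [-0.363, -0.932, 0.001], [0.004, -0.003, -1.0]]
ft_force: [0.1, 0.0, 7.7]
grip_width: 0.0134
gripper_force: 41.0
time_s: 28.05
position: [0.6035, 0.3406, 0.1371]
tool_rot: [[0.932, -0.363, 0.012], [-0.363, -0.932, 0.004], [0.009, -0.008, -1.0]]
ft_force: [-0.0, 0.5, -0.5]
grip_width: 0.0131
gripper_force: 40.0
shift [0.1825 0.5101 0.0826] len 0.548 yaw_y -111.28 j1,j6 [ 19.7 131. ] t 28.05
turn -27.18 -> j6 103.8
```

```bash
python3 nudge.py '[[[0, 0, -0.045, 0, 0.01], [0, 0, -0.025, 0, 0.01], [0.0166, 0.0464, 0, 0, 0.01], [0.0166, 0.0464, 0, 0, 0.01], [0.0166, 0.0464, 0, 0, 0.01], [0.0166, 0.0464, 0, 0, 0.01], [0.0166, 0.0464, 0, 0, 0.01], [0.0166, 0.0464, 0, 0, 0.01], [0.0166, 0.0464, 0, 0, 0.01], [0.0166, 0.0464, 0, 0, 0.01]]]' >/dev/null
python3 nudge.py '[[[0.0166, 0.0464, 0, 0, 0.01], [0.0166, 0.0464, 0, 0, 0.01], [0.0166, 0.0464, 0, 0, 0.01], [0, 0, 0.03, -6.8, 0.01], [0, 0, 0.03, -6.8, 0.01], [0, 0, 0.03, -6.8, 0.01], [0, 0, 0.015, -6.8, 0.01], [0, 0, 0, 0, 0.01], [0, 0, 0, 0, 0.01]]]'
python3 go.py 0.5894 -0.2004 0.052 95.9
```

```text
time_s: 29.95
position: [0.5862, -0.2023, 0.0953]
tool_rot: [[0.995, 0.1, 0.001], [0.1, -0.995, -0.0], [0.001, 0.001, -1.0]]
ft_force: [0.0, -0.6, -1.1]
grip_width: 0.0127
gripper_force: 40.0
shift [ 0.0034 -0.0016  0.0433] len 0.043 yaw_y -84.28 j1,j6 [-30.   54.3] t 29.95
turn -0.18 -> j6 54.1
```

```bash
python3 nudge.py '[[[0.0034, -0.0016, 0.014, -0.2, 0.01], [0, 0, 0.012, 0, 0.01], [0, 0, 0.006, 0, 0.01], [0, 0, 0.006, 0, 0.01], [0, 0, 0.005, 0, 0.01], [0, 0, 0, 0, 0.01], [0, 0, 0, 0, 0.01]]]'
python3 go.py 0.5894 -0.2004 0.052 95.9
```

```text
time_s: 30.65
position: [0.5917, -0.1999, 0.0559]
tool_rot: [[0.994, 0.106, 0.008], [0.106, -0.994, -0.002], [0.008, 0.003, -1.0]]
ft_force: [0.4, 8.0, 28.1]
grip_width: 0.0128
gripper_force: 45.0
shift [-0.0023  0.0002  0.0039] len 0.005 yaw_y -83.93 j1,j6 [-29.6  54.3] t 30.65
turn 0.17 -> j6 54.5
```

```bash
python3 nudge.py '[[[0, 0, -0.012, 0, 0.01], [0, 0, 0, 0, 0.01], [0, 0, 0, 0, 0.01]]]'
python3 go.py 0.5894 -0.2004 0.052 95.9
python3 - <<'E'
from h import *
I,K,E=cam("wrist"); np.savez("w9.npz",I=I,K=K,E=E)
u,v=proj((.589,-.2,.03),K,E).astype(int);print(u,v)
cv2.imwrite("pics/w9.png",crop(I,max(u-110,0),max(v-90,0),220,160,3,20))
E
```

```text
time_s: 30.95
position: [0.5889, -0.2003, 0.0631]
tool_rot: [[0.994, 0.106, -0.001], [0.106, -0.994, 0.0], [-0.0, -0.0, -1.0]]
ft_force: [-0.3, 0.3, -1.3]
grip_width: 0.0132
gripper_force: 41.0
shift [0.0005 0.0002 0.0111] len 0.011 yaw_y -83.93 j1,j6 [-29.7  54.3] t 30.95
turn 0.17 -> j6 54.4
278 251
```

View pics/w9.png

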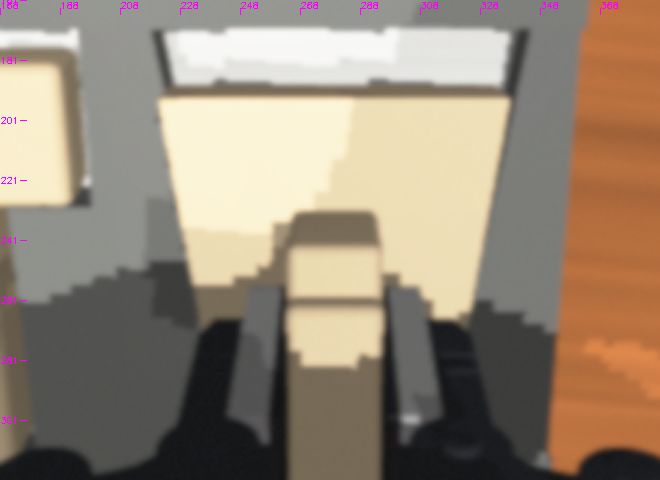

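The wedge sits in the hand above its nest. Its front foot edge runs from (221,193) to (338,193) and the nest's far floor edge is at row 171. I'll compare the two.

Run:
```python
from h import *
d=np.load("w9.npz");K,E=d["K"],d["E"]
c,s=np.cos(np.radians(5.95)),np.sin(np.radians(5.95)); R=np.array([[c,s],[-s,c]]); N=np.array([.5893,-.2003])
f=lambda u,z:(R@(atz(u,z,K,E)[:2]-N)*1000).round(1)
print("part front L,R",f((221.5,193.3),.045),f((338,193.3),.045),"bottom front L",f((222,190.5),.031),f((337,190.5),.031))
print("part side R lower",f((325.5,267),.045),"L",f((233,255.7),.045))
print("nest floor far L,R",f((222.5,171),.02),f((338.5,171),.02),"rim L,R",f((219.3,171),.03),f((343.7,171),.03))
```

```text
part front L,R [37.4 27.1] [ 37.5 -27.2] bottom front L [34.6 29.3] [ 34.6 -29.1]
part side R lower [ -1.3 -23.1] L [ 4.9 23.2]
nest floor far L,R [42.1 30.4] [ 42.1 -31.3] rim L,R [44.4 30.3] [ 44.5 -32.1]
```

```bash
python3 nudge.py '[[[0.003, 0.0005, 0.004, 0, 0.01], [0, 0, 0.003, 0, 0.01], [0, 0, 0.002, 0, 0.01], [0, 0, 0.002, 0, 0.01], [0, 0, 0, 0, 0.01], [0, 0, 0, 0, 0.01]]]'
```

```text
time_s: 31.6
position: [0.5937, -0.2006, 0.0548]
tool_rot: [[0.994, 0.106, 0.005], [0.106, -0.994, -0.002], [0.005, 0.002, -1.0]]
ft_force: [-3.0, 3.4, 17.5]
grip_width: 0.013
gripper_force: 43.6
```

```bash
python3 nudge.py '[[[-0.0015, 0, 0, 0, 0.01], [0, 0, 0, 0, 0.01], [0, 0.001, 0, 0, 0.01], [0, 0, 0, 0, 0.01]]]'
python3 nudge.py '[[[0, -0.002, 0, 0, 0.01], [0, 0, 0, 0, 0.01], [-0.0015, 0.001, 0, 0, 0.01], [0, 0, 0, 0, 0.01]]]'
```

```text
time_s: 32.0
position: [0.5925, -0.2009, 0.0549]
tool_rot: [[0.994, 0.106, 0.005], [0.106, -0.994, 0.0], [0.005, 0.0, -1.0]]
ft_force: [0.3, 7.1, 17.5]
grip_width: 0.0131
gripper_force: 43.7
time_s: 32.4
position: [0.5911, -0.2009, 0.0549]
tool_rot: [[0.994, 0.106, 0.006], [0.106, -0.994, -0.001], [0.006, 0.002, -1.0]]
ft_force: [1.0, 3.7, 16.2]
grip_width: 0.0132
gripper_force: 43.5
```

Pressing at different x leaves z unchanged and below rim level, so the part probably slipped in the grip and is already on the floor. I'll unload, release and check.

```bash
python3 nudge.py '[[[0, 0, -0.002, 0, 0.01], [0, 0, 0, 0, 0.01], [0, 0, 0, 0, 0.03], [0, 0, 0, 0, 0.03], [0, 0, -0.03, 0, 0.03], [0, 0, -0.05, 0, 0.05], [0, 0, -0.05, 0, 0.05], [-0.025, 0, -0.04, 0, 0.05], [-0.025, 0, -0.04, 0, 0.05], [0, 0, 0, 0, 0.05]]]'
python3 - <<'E'
from fit import *
import fit as F
I,K,E=cam("wrist"); np.savez("w10.npz",I=I,K=K,E=E); d=dict(I=I,K=K,E=E)
def mk(I,k):
    H=cv2.cvtColor(I,cv2.COLOR_BGR2HSV).astype(float); return ((H[...,1]>28)&(H[...,1]<112)&(H[...,0]<40)&(H[...,2]>60)).astype(float)
F.maskof=mk
for n,x,y in (("bar",.5749,-.0597),("tee",.5814,-.124),("wedge",.5893,-.2003)):
    for zf in (0,1): r,c=fit("part",n,(x,y,.104,.02),[d],zf); print(n,r[:2].round(4),((r[:2]-[x,y])*1000).round(1),np.degrees(r[2]).round(1),r[3].round(4),round(c))
u,v=proj((.58,-.13,.03),K,E).astype(int)
cv2.imwrite("pics/w10.png",crop(I,max(u-120,0),max(v-70,0),260,140,3,20))
E
```

```text
time_s: 33.4
position: [0.5385, -0.207, 0.2701]
tool_rot: [[0.994, 0.105, 0.006], [0.105, -0.994, -0.005], [0.006, 0.006, -1.0]]
ft_force: [0.1, 0.1, 0.1]
grip_width: 0.05
gripper_force: 0.0
bar [ 0.5717 -0.0593] [-3.2  0.4] 5.8 0.02 2422
bar [ 0.572  -0.0603] [-2.9 -0.6] 6.0 0.0228 2419
tee [ 0.5795 -0.1242] [-1.9 -0.2] 5.8 0.02 3696
tee [ 0.5798 -0.1245] [-1.6 -0.5] 5.8 0.022 3703
wedge [ 0.5862 -0.2004] [-3.1 -0.1] 5.6 0.02 1879
wedge [ 0.5863 -0.2008] [-3.  -0.5] 6.0 0.0291 1833
```

View pics/w10.png

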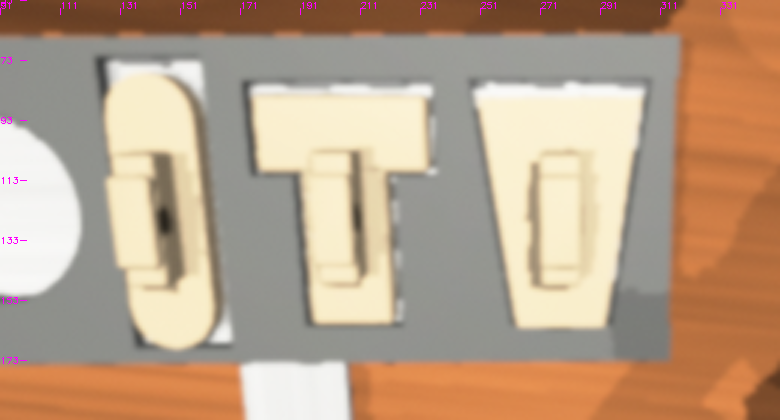

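```bash
python3 nudge.py '[[[0, -0.049, 0, 0, 0.05], [0.02, -0.045, 0, 0, 0.05], [0, -0.049, 0, 0, 0.05], [0, 0, 0, 0, 0.05], [0, 0, 0, 0, 0.05]]]'
python3 - <<'E'
from fit import *
import fit as F
I,K,E=cam("wrist"); np.savez("w11.npz",I=I,K=K,E=E)
d=dict(I=I,K=K,E=E); d2=dict(np.load("w10.npz"))
def mk(I,k):
    H=cv2.cvtColor(I,cv2.COLOR_BGR2HSV).astype(float); return ((H[...,1]>28)&(H[...,1]<112)&(H[...,0]<40)&(H[...,2]>60)).astype(float)
F.maskof=mk
for n,x,y in (("bar",.5749,-.0597),("tee",.5814,-.124),("wedge",.5893,-.2003)):
    r,c=fit("part",n,(x-.002,y,.104,.02),[d,d2],1); print(n,r[:2].round(4),((r[:2]-[x,y])*1000).round(1),np.degrees(r[2]).round(1),r[3].round(4),round(c))
# sharp check: cost vs z around best
E
```

```text
time_s: 33.95
position: [0.544, -0.0608, 0.2632]
tool_rot: [[0.994, 0.108, -0.003], [0.108, -0.994, 0.0], [-0.003, -0.001, -1.0]]
ft_force: [0.5, -1.1, -0.4]
grip_width: 0.0501
gripper_force: 0.0
bar [ 0.5718 -0.06  ] [-3.1 -0.3] 5.7 0.0223 2446
tee [ 0.5799 -0.125 ] [-1.5 -1. ] 5.5 0.0235 3705
wedge [ 0.5868 -0.2005] [-2.5 -0.2] 6.1 0.0251 1864
```

```bash
python3 nudge.py '[[[-0.004, -0.049, 0, 0, 0.05], [-0.004, -0.049, 0, 0, 0.05], [-0.004, -0.049, 0, 0, 0.05], [-0.004, -0.049, 0, 0, 0.05], [-0.004, -0.049, 0, 0, 0.05], [0, 0, 0, 0, 0.05], [0, 0, 0, 0, 0.05]]]'
python3 look.py disc; python3 go.py 0.5738 0.2054 0.03 76.5
```

```text
time_s: 34.7
position: [0.4986, 0.1795, 0.2638]
tool_rot: [[0.994, 0.107, -0.001], [0.107, -0.994, -0.001], [-0.001, 0.001, -1.0]]
ft_force: [0.4, -0.0, 0.1]
grip_width: 0.0497
gripper_force: 0.0
disc [0.574  0.2055] -6.6 cost 44
shift [ 0.0776 -0.0189  0.2338] len 0.247 yaw_y -83.98 j1,j6 [ 6.9 90.9] t 34.75
turn 19.52 -> j6 110.4
```

```bash
python3 nudge.py '[[[0.039, -0.0095, 0.02, 0, 0.05], [0.039, -0.0095, 0.02, 0, 0.05], [0, 0, 0.035, 6, 0.05], [0, 0, 0.035, 6, 0.04], [0, 0, 0.03, 6, 0.04], [0, 0, 0, 0, 0.04], [0, 0, 0, 0, 0.04]]]' 40
python3 go.py 0.574 0.2055 0.03 78
```

```text
time_s: 35.45
position: [0.5747, 0.2054, 0.1251]
tool_rot: [[0.979, -0.206, 0.0], [-0.206, -0.979, -0.0], [0.0, 0.0, -1.0]]
ft_force: [0.5, -0.3, 0.9]
grip_width: 0.04
gripper_force: 0.0
shift [-0.0007  0.0001  0.0951] len 0.095 yaw_y -101.88 j1,j6 [  8.6 110.5] t 35.45
turn 0.12 -> j6 110.6
```

```bash
python3 nudge.py '[[[-0.0007, 0, 0.04, 0, 0.04], [0, 0, 0.035, 0, 0.04], [0, 0, 0.02, 0, 0.04], [0, 0, 0, 0, 0.04], [0, 0, 0, 0, 0.01], [0, 0, 0, 0, 0.01], [0, 0, 0, 0, 0.01], [0, 0, 0, 0, 0.01]]]' 40
python3 nudge.py '[[[0, 0, -0.02, 0, 0.01], [0, 0, -0.04, 0, 0.01], [0, 0, -0.04, 0, 0.01], [0, 0, -0.03, 0, 0.01]]]'
python3 go.py 0.5679 0.0045 0.052
```

```text
time_s: 36.25
position: [0.5746, 0.2071, 0.0321]
tool_rot: [[0.979, -0.206, 0.005], [-0.206, -0.979, 0.0], [0.005, -0.001, -1.0]]
ft_force: [0.2, -1.2, 7.5]
grip_width: 0.0131
gripper_force: 40.1
time_s: 36.65
position: [0.5736, 0.2072, 0.1634]
tool_rot: [[0.979, -0.206, 0.004], [-0.206, -0.979, 0.001], [0.004, -0.001, -1.0]]
ft_force: [0.2, 0.4, -0.8]
grip_width: 0.0133
gripper_force: 39.2
shift [0.0357 0.1997 0.1113] len 0.231 yaw_y -101.88 j1,j6 [  8.8 110.6] t 36.65
```

```bash
python3 nudge.py '[[[0.0072, 0.04, 0.01, 0, 0.01], [0.0072, 0.04, 0.01, 0, 0.01], [0.0072, 0.04, 0.01, 0, 0.01], [0.0071, 0.04, 0.01, 0, 0.01], [0.0071, 0.0397, 0.01, 0, 0.01], [0, 0, 0.015, 0, 0.01], [0, 0, 0, 0, 0.01], [0, 0, 0, 0, 0.01]]]'
python3 go.py 0.568 0.0045 0.052
python3 - <<'E'
from h import *
I,K,E=cam("wrist"); np.savez("w12.npz",I=I,K=K,E=E)
E
```

```text
time_s: 37.45
position: [0.5672, 0.0047, 0.0955]
tool_rot: [[0.979, -0.206, 0.001], [-0.206, -0.979, -0.0], [0.001, -0.0, -1.0]]
ft_force: [-0.2, -0.3, -1.5]
grip_width: 0.0132
gripper_force: 39.4
shift [ 0.0008 -0.      0.0435] len 0.044 yaw_y -101.87 j1,j6 [-11.5  90.4] t 37.45
```

```bash
python3 nudge.py '[[[0.0008, 0, 0.014, 0, 0.01], [0, 0, 0.012, 0, 0.01], [0, 0, 0.006, 0, 0.01], [0, 0, 0.006, 0, 0.01], [0, 0, 0.004, 0, 0.01], [0, 0, 0.001, 0, 0.01], [0, 0, 0, 0, 0.01]]]'
```

```text
time_s: 38.2
position: [0.5681, 0.0043, 0.0521]
tool_rot: [[0.979, -0.206, 0.001], [-0.206, -0.979, 0.0], [0.001, -0.0, -1.0]]
ft_force: [-0.8, 2.1, 3.7]
grip_width: 0.0131
gripper_force: 39.8
```

```bash
python3 nudge.py '[[[0, 0, 0, 0, 0.03], [0, 0, 0, 0, 0.03], [0, 0, -0.045, 0, 0.03], [0, 0, 0, 0, 0], [0, 0, 0, 0, 0], [0, 0, 0, 0, 0], [0, 0, 0.018, 0, 0], [0, 0, 0, 0, 0]]]'
python3 nudge.py '[[[0, 0, 0.004, 0, 0], [0, 0, 0.003, 0, 0], [0, 0, 0, 0, 0]]]'
python3 nudge.py '[[[0, 0, -0.04, 0, 0], [0, 0, -0.04, 0, 0]]]'
python3 go.py 0.587 -0.2005 0.085 95.9
```

```text
time_s: 39.0
position: [0.5663, 0.0043, 0.076]
tool_rot: [[0.978, -0.207, -0.005], [-0.207, -0.978, 0.001], [-0.005, 0.0, -1.0]]
ft_force: [0.4, -0.4, -0.6]
grip_width: -0.0001
gripper_force: 0.0
time_s: 39.3
position: [0.5678, 0.0041, 0.0715]
tool_rot: [[0.978, -0.206, -0.0], [-0.206, -0.978, 0.0], [-0.0, 0.0, -1.0]]
ft_force: [-0.4, -0.8, 0.1]
grip_width: -0.0002
gripper_force: 0.0
time_s: 39.5
position: [0.5673, 0.0042, 0.1521]
tool_rot: [[0.978, -0.206, -0.002], [-0.206, -0.978, 0.0], [-0.002, 0.0, -1.0]]
ft_force: [0.3, 0.2, -0.3]
grip_width: -0.0002
gripper_force: 0.0
shift [0.0617 0.1962 0.067 ] len 0.216 yaw_y -101.91 j1,j6 [-11.5  90.4] t 39.5
turn -17.81 -> j6 72.6
```

```bash
python3 nudge.py '[[[0.0123, 0.0392, 0, 0, 0], [0.0123, 0.0392, 0, 0, 0], [0.0123, 0.0392, 0, 0, 0], [0.0123, 0.0393, 0, 0, 0], [0.0125, 0.0393, 0, 0, 0], [0, 0, 0.045, 0, 0], [0, 0, 0.025, 0, 0], [0, 0, 0, 0, 0], [0, 0, 0, 0, 0]]]'
python3 nudge.py '[[[0, 0, 0.003, 0, 0], [0, 0, 0.003, 0, 0], [0, 0, 0.003, 0, 0], [0, 0, 0, 0, 0], [0, 0, 0, 0, 0]]]'
```

```text
time_s: 40.4
position: [0.588, -0.2007, 0.0825]
tool_rot: [[0.979, -0.206, 0.001], [-0.206, -0.979, -0.0], [0.001, 0.0, -1.0]]
ft_force: [-0.3, 0.1, -0.7]
grip_width: -0.0001
gripper_force: 0.0
time_s: 40.9
position: [0.5877, -0.2006, 0.0727]
tool_rot: [[0.978, -0.206, 0.0], [-0.206, -0.978, -0.0], [0.0, 0.0, -1.0]]
ft_force: [-0.3, -0.0, 0.8]
grip_width: 0.0
gripper_force: 0.0
```

```bash
python3 nudge.py '[[[0, 0, 0.001, 0, 0], [0, 0, 0.001, 0, 0], [0, 0, 0, 0, 0], [0, 0, 0, 0, 0]]]'
python3 nudge.py '[[[0, 0, -0.04, 0, 0], [0, 0, -0.05, 0, 0], [0, 0, -0.05, 0, 0.06], [0, 0, -0.04, 0, 0.06], [-0.04, 0, 0, 0, 0.06], [-0.04, 0, 0, 0, 0.06], [0, 0, 0, 0, 0.06], [0, 0, 0, 0, 0.06]]]'
python3 - <<'E'
from h import *
I,K,E=cam("wrist"); np.savez("w13.npz",I=I,K=K,E=E); cv2.imwrite("pics/w13.png",crop(I,0,0,560,420,1,20))
E
python3 go.py 0.4459 -0.1124 0.0526 95.9
```

```text
time_s: 41.3
position: [0.5878, -0.2006, 0.0711]
tool_rot: [[0.978, -0.206, 0.001], [-0.206, -0.978, -0.0], [0.001, 0.0, -1.0]]
ft_force: [-1.1, 1.1, 5.3]
grip_width: 0.0001
gripper_force: 2.8
time_s: 42.1
position: [0.5091, -0.1841, 0.2509]
tool_rot: [[0.978, -0.207, 0.001], [-0.207, -0.978, -0.0], [0.001, 0.0, -1.0]]
ft_force: [0.9, 0.0, -0.0]
grip_width: 0.06
gripper_force: 0.0
shift [-0.0776 -0.0573  0.1981] len 0.22 yaw_y -101.92 j1,j6 [-32.4  69.5] t 42.15
turn -17.82 -> j6 51.7
```

View pics/w13.png

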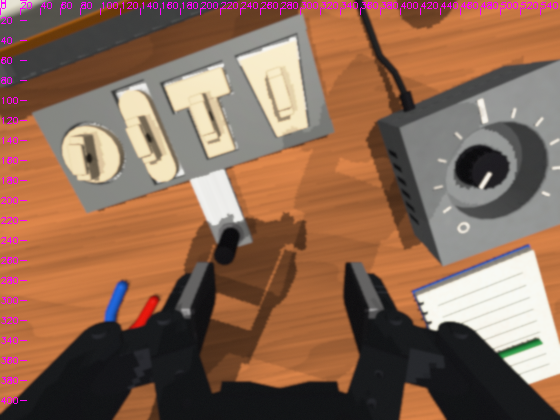

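All four parts are in their nests (disc (90,155), bar (145,130), tee (205,110), wedge (280,85)), the pointer still faces the ring, and the post is at (228,243). Now slide the tray home.

```bash
python3 nudge.py '[[[-0.039, -0.0286, 0, 0, 0.06], [-0.0386, -0.0287, 0, 0, 0.06], [0, 0, 0.03, -6, 0.06], [0, 0, 0.03, -6, 0.06], [0, 0, 0.03, -5.8, 0.06], [0, 0, 0, 0, 0.06], [0, 0, 0, 0, 0.06]]]' 30
python3 go.py 0.4459 -0.1124 0.052 95.9
```

```text
time_s: 42.85
position: [0.4462, -0.1124, 0.161]
tool_rot: [[0.995, 0.1, 0.0], [0.1, -0.995, 0.0], [0.0, -0.0, -1.0]]
ft_force: [-0.5, 1.4, 0.6]
grip_width: 0.0599
gripper_force: 0.0
shift [-0.0003 -0.      0.109 ] len 0.109 yaw_y -84.25 j1,j6 [-28.9  55.3] t 42.85
turn -0.15 -> j6 55.2
```

```bash
python3 nudge.py '[[[0, 0, 0.045, -0.2, 0.06], [0, 0, 0.04, 0, 0.06], [0, 0, 0.023, 0, 0.06], [0, 0, 0, 0, 0.06], [0, 0, 0, 0, 0.015], [0, 0, 0, 0, 0.015], [0, 0, 0, 0, 0.015], [0, 0, 0, 0, 0.015]]]' 30
python3 nudge.py '[[[0.01, 0, 0, 0, 0.015], [0.018, 0, 0, 0, 0.015], [0.02, 0, 0, 0, 0.015], [0.02, 0, 0, 0, 0.015], [0.02, 0, 0, 0, 0.015], [0.02, 0, 0, 0, 0.015], [0.02, 0, 0, 0, 0.015], [0.018, 0, 0, 0, 0.015], [0.012, 0, 0, 0, 0.015], [0, 0, 0, 0, 0.015]]]'
python3 nudge.py '[[[0.005, 0, 0, 0, 0.015], [0.003, 0, 0, 0, 0.015], [0, 0, 0, 0, 0.015]]]'
```

```text
time_s: 43.65
position: [0.4462, -0.1124, 0.0542]
tool_rot: [[0.994, 0.106, 0.003], [0.106, -0.994, -0.002], [0.003, 0.002, -1.0]]
ft_force: [0.6, 0.5, 7.4]
grip_width: 0.021
gripper_force: 29.0
time_s: 44.65
position: [0.6044, -0.0951, 0.0543]
tool_rot: [[0.994, 0.106, 0.005], [0.106, -0.994, -0.001], [0.004, 0.001, -1.0]]
ft_force: [2.0, 0.7, 7.1]
grip_width: 0.021
gripper_force: 30.2
time_s: 44.95
position: [0.6098, -0.0945, 0.0543]
tool_rot: [[0.994, 0.106, -0.0], [0.106, -0.994, -0.001], [-0.0, 0.001, -1.0]]
ft_force: [-4.0, -0.4, 8.8]
grip_width: 0.0213
gripper_force: 30.4
```

```bash
python3 nudge.py '[[[0.002, 0, 0, 0, 0.015], [0, 0, 0, 0, 0.015], [0, 0, 0, 0, 0.015]]]'
python3 nudge.py '[[[0, 0, 0, 0, 0.06], [0, 0, 0, 0, 0.06], [0, 0, 0, 0, 0.06], [-0.01, 0, -0.04, 0, 0.05], [0, 0, -0.05, 0, 0.05], [0, 0, -0.05, 0, 0.05], [0, 0, -0.04, 0, 0.05], [0, 0, 0, 0, 0.05]]]'
python3 go.py 0.4803 -0.381 0.23
```

```text
time_s: 45.25
position: [0.6098, -0.0945, 0.0542]
tool_rot: [[0.994, 0.106, -0.005], [0.106, -0.994, -0.001], [-0.005, 0.0, -1.0]]
ft_force: [-14.7, -1.9, 13.6]
grip_width: 0.0209
gripper_force: 30.8
time_s: 46.05
position: [0.604, -0.0957, 0.2388]
tool_rot: [[0.994, 0.106, 0.011], [0.106, -0.994, -0.004], [0.01, 0.005, -1.0]]
ft_force: [0.2, 0.3, -1.2]
grip_width: 0.05
gripper_force: 0.0
shift [-0.1534  0.2705  0.0086] len 0.311 yaw_y -83.9 j1,j6 [-20.1  63.8] t 46.05
```

The tray is at its stop: 14.7 N with no motion. Now the knob.

```bash
python3 nudge.py '[[[-0.022, 0.0386, 0, 0, 0.05], [-0.022, 0.0386, 0, 0, 0.05], [-0.022, 0.0386, 0, 0, 0.05], [-0.022, 0.0386, 0, 0, 0.05], [-0.022, 0.0386, 0, 0, 0.05], [-0.022, 0.0386, 0, 0, 0.05], [-0.022, 0.0389, 0, 0, 0.05], [0, 0, 0, -8.5, 0.05], [0, 0, 0, -8.5, 0.05], [0, 0, 0, -8.5, 0.05]]]' 25 >/dev/null
python3 nudge.py '[[[0, 0, 0, -8.5, 0.05], [0, 0, 0, -8.5, 0.05], [0, 0, 0, -8.5, 0.05], [0, 0, 0, -8.5, 0.05], [0, 0, 0, -8.5, 0.05], [0, 0, 0, -8.5, 0.05], [0, 0, 0, -8.5, 0.05], [0, 0, 0, -8.5, 0.05], [0, 0, 0, -8.5, 0.05], [0, 0, 0, 0, 0.05]]]'
python3 go.py 0.4798 -0.381 0.062; python3 -c "
from h import *
I,K,E=cam('wrist'); np.savez('w14.npz',I=I,K=K,E=E); cv2.imwrite('pics/w14.png',crop(I,190,110,180,140,4,20))"
```

```text
time_s: 48.05
position: [0.4778, -0.3804, 0.2318]
tool_rot: [[-0.312, 0.95, -0.001], [0.95, 0.312, 0.001], [0.001, -0.0, -1.0]]
ft_force: [-0.1, -0.4, -0.9]
grip_width: 0.0499
gripper_force: 0.0
shift [-0.0013  0.0017  0.1698] len 0.17 yaw_y 18.17 j1,j6 [-49.6 -67.8] t 48.05
```

View pics/w14.png

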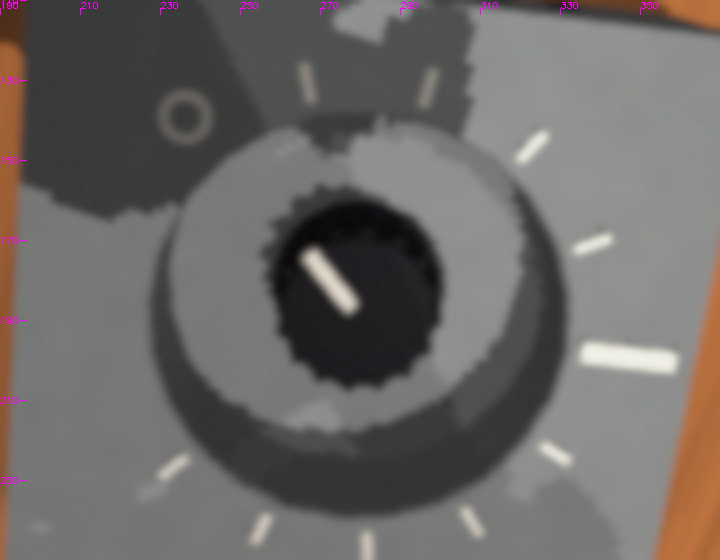

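The knob is still at off: pointer tip (305,255), ring (185,115). Grip it and turn it 135° clockwise.

```bash
python3 nudge.py '[[[-0.0013, 0.0017, 0.04, 0, 0.05], [0, 0, 0.04, 0, 0.05], [0, 0, 0.04, 0, 0.05], [0, 0, 0.03, 0, 0.05], [0, 0, 0.019, 0, 0.05], [0, 0, 0, 0, 0.05], [0, 0, 0, 0, 0.03], [0, 0, 0, 0, 0.03], [0, 0, 0, 0, 0.03]]]' 25
python3 nudge.py '[[[0, 0, 0, 8, 0.03], [0, 0, 0, 8, 0.03], [0, 0, 0, 8, 0.03], [0, 0, 0, 8, 0.03], [0, 0, 0, 8, 0.03], [0, 0, 0, 8, 0.03], [0, 0, 0, 8, 0.03], [0, 0, 0, 8, 0.03], [0, 0, 0, 8, 0.03], [0, 0, 0, 8, 0.03]]]' >/dev/null
python3 nudge.py '[[[0, 0, 0, 8, 0.03], [0, 0, 0, 8, 0.03], [0, 0, 0, 8, 0.03], [0, 0, 0, 8, 0.03], [0, 0, 0, 8, 0.03], [0, 0, 0, 8, 0.03], [0, 0, 0, 7, 0.03], [0, 0, 0, 0, 0.03]]]'
python3 nudge.py '[[[0, 0, 0, 0, 0.05], [0, 0, 0, 0, 0.05], [0, 0, -0.04, 0, 0.05], [0, 0, -0.05, 0, 0.05], [0, 0, -0.05, 0, 0.05], [0, 0, -0.03, 0, 0.05], [0, 0, 0, 0, 0.05]]]'
python3 -c "
from h import *
I,K,E=cam('wrist'); np.savez('w15.npz',I=I,K=K,E=E); cv2.imwrite('pics/w15.png',crop(I,190,110,180,140,4,20))"
```

```text
time_s: 49.0
position: [0.4785, -0.3818, 0.0644]
tool_rot: [[-0.309, 0.951, -0.003], [0.951, 0.309, -0.001], [0.0, -0.003, -1.0]]
ft_force: [-8.5, -1.7, -3.7]
grip_width: 0.035
gripper_force: 26.2
time_s: 50.8
position: [0.478, -0.3814, 0.0644]
tool_rot: [[0.889, -0.457, -0.004], [-0.457, -0.889, 0.0], [-0.004, 0.002, -1.0]]
ft_force: [-11.5, -0.5, -2.1]
grip_width: 0.0349
gripper_force: 26.4
time_s: 51.5
position: [0.4812, -0.3822, 0.2397]
tool_rot: [[0.892, -0.453, 0.008], [-0.453, -0.892, -0.009], [0.011, 0.004, -1.0]]
ft_force: [0.4, 0.1, 0.3]
grip_width: 0.0503
gripper_force: 0.0
```

View pics/w15.png

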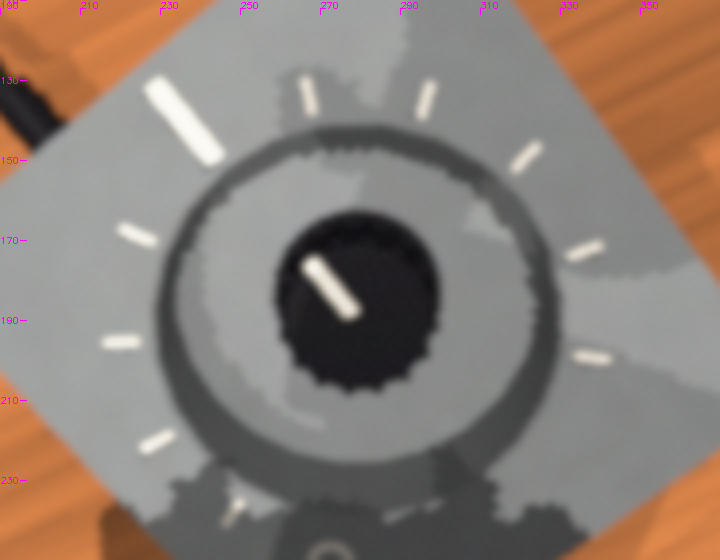

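The pointer, (350,310)→(312,265), is nearly parallel to the long mark, (212,160)→(157,85). Check the angle in world coordinates.

Run:
```python
from h import *
d=np.load("w15.npz");K,E=d["K"],d["E"]
def a(p,q,z):
    f=lambda c:atz((190+c[0]/4,110+c[1]/4),z,K,E)[:2]
    v=f(q)-f(p); return np.degrees(np.arctan2(v[1],v[0]))
P,M=a((350,312),(312,263),.071),a((213,158),(155,84),.08); print("pointer",P,"mark",M,"dial",np.radians(135-(P-M)))
H=cv2.cvtColor(d["I"],cv2.COLOR_BGR2HSV)
m=((H[...,2]>150)&(H[...,1]<70)).astype(np.uint8)
n,l,st,c=cv2.connectedComponentsWithStats(m[120:200,220:300])
for i in range(1,n):
    if 8<st[i,4]<300:
        q=np.argwhere(l==i)[:,::-1]+[220,120]; vx,vy,x,y=cv2.fitLine(q.astype(np.float32),2,0,.01,.01).ravel()
        z=.071 if 262<x<280 and y>170 else .08
        v=atz((x-vx*5,y-vy*5),z,K,E)-atz((x+vx*5,y+vy*5),z,K,E); print(st[i],(x,y),np.degrees(np.arctan2(v[1],v[0])))
```

```text
pointer 9.730364136645532 mark 9.881874897867197 dial 2.3588388518278656
[73  9  7 12 52] (np.float32(296.1154), np.float32(134.38461)) 136.95261195870995
[46 54 14 15 79] (np.float32(272.2658), np.float32(181.34177)) 11.828995057140398
```

```bash
python3 nudge.py '[[[0, 0, 0, 0, 0.05], [0, 0, 0, 0, 0.05]]]' | head -2; python3 -c "
from rig import env
print(env.close_job())"
```

```text
time_s: 51.75
position: [0.4797, -0.3809, 0.2322]
the job is handed in; nothing more can be done
None
```

The job is handed in at 51.75 s: lamp turned off, all four parts set in their nests, tray pushed to its home stop, and knob turned up to about 2.35 rad (long mark 2.356); the hand-in returned no verdict.

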